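# Dip-gauge a fragrance canister and present the rod

### The job

Push the white canister square and flush into the corner of the wooden fence and leave it there. Then take the dip gauge from its rest, slide it into the canister's slanting tube until the collar stops against the tube's mouth, draw it right out again, and finish holding it level in the gripper, with its tip over the middle of the white tile and about 10 cm above it. Keep holding it still, touching nothing else with the gauge, and do not knock the vials, bowl, jar or carton about.

Things in the scene. Friction and masses are not known exactly. Their poses are not given: they have to be found in the camera images.
- fence: Fixed L-shaped wooden fence, 35 mm high, bars 20 mm thick. Origin: the inner corner at table level. The inner face of one bar is the plane x=0 (y from -220 to 20 mm), that of the other the plane y=0 (x from -200 to 0 mm); the canister belongs at x<0, y<0 against both. Its x axis points roughly away from the robot, z up.
- canister: Loose white plastic canister, rectangular, 110 mm (its x) by 170 mm (its y) by 85 mm high, 0.6 to 1.0 kg, slides on the table. Origin: centre of its underside; z up. Flush in the corner, its origin is at x=-55, y=-85 mm in the fence's frame and its axes are parallel to the fence's. A black cap 38 mm across stands 11 mm above the top at x=28, y=-55 mm. The steel tube rises from its top towards its -y side.
- tube: Steel guide tube fixed in the canister: bore 14 mm, outside 26 mm, 85 mm long, straight, open below into the hollow canister. Origin: centre of its mouth (at x=0, y=-25, z=125 mm in the canister's frame). z axis points out of the mouth along the tube, 40 degrees above level and towards the canister's -y; the rod goes in along -z.
- gauge: Loose dip gauge, 0.14 kg: steel rod 10 mm across with rounded tip, 110 mm long from collar to tip; brass collar 28 mm across, 8 mm thick; behind it a flat-sided aluminium handle 110 mm long, 14 mm wide (its y) and 20 mm high (its z). Origin: on the axis at the collar's stop face. x axis points along the rod to the tip (x=110 mm); collar x=-8 to 0, handle x=-118 to -8 mm. At the start it lies level in the rest, axis 55 mm above the table, z up.
- gauge_tip (a point): The tip end of the gauge rod, on the axis, 110 mm from the collar's stop face.
- gauge_grip (a point): Middle of the gauge's handle, on the axis, 63 mm behind the collar's stop face; free on both sides to be gripped across the 14 mm width.
- rest: Fixed wooden rest: base 250 x 55 x 12 mm with two notched posts 10 mm thick at x=75 mm (under the rod) and x=-108 mm (under the handle's end), up to 58 mm high; the gauge lifts straight up out of it. Origin: centre of the underside, below the gauge's origin; its x axis points the same way as the gauge's.
- tile: Fixed square white ceramic tile lying on the table, 100 x 100 x 6 mm. Origin: centre of its underside.
- vial_a: amber glass vial with black cap, 30 mm across, 62 mm high, loose bystander; origin at the centre of its underside
- vial_b: amber glass vial with black cap, 30 mm across, 62 mm high, loose bystander; origin at the centre of its underside
- vial_c: amber glass vial with black cap, 30 mm across, 62 mm high, loose bystander; origin at the centre of its underside
- bowl: blue ceramic bowl, 80 mm across, 40 mm high, loose bystander; origin at the centre of its underside
- jar: small glass jar with black lid, 52 mm across, 60 mm high, loose bystander; origin at the centre of its underside
- strips: closed cardboard carton of tester strips, 50 x 110 x 25 mm, loose bystander; origin at the centre of its underside
Mind the look-alikes: they are no part of the job. Of the things that look like the tile, the largest one is meant.

How it is judged (in metres and radians):
On the way, in this order (a step that is already met when the one before it is completed fails the run):
1. the canister is square and flush in the fence corner (x of canister in the frame of fence above -0.06 m and y of canister in the frame of fence above -0.09 m and angle between the x axis of canister and the x axis of fence, either way round below 0.04 rad), for 0.2 s.
2. the gauge is in the tube with its collar stopped against the mouth, the canister still flush (all of step 1 and z of gauge in the frame of tube below 0.003 m and distance between gauge and tube below 0.007 m and angle between the x axis of gauge and the z axis of tube, either way round below 0.12 rad), for 0.2 s.
3. the gauge is drawn right out of the tube (z of gauge_tip in the frame of tube above 0.01 m), for 0.1 s.
At the end, for the whole second after the job is handed in: Canister within 5 mm of home in the corner each way, square within 0.04 rad; gauge still in the fingers, touching nothing else, level within 0.12 rad, its tip within 30 mm of the tile's centre seen from above and 60 to 140 mm above the tile's top (all of step 1 and horizontal distance between gauge_tip and tile below 0.03 m and height (world z) of gauge_tip between 0.066 and 0.146 m and angle between gauge's own x axis and vertical between 1.4508 and 1.6908 rad and contact force between gauge and the fingers above 1 N and linear speed of gauge below 0.03 m/s and contact force between gauge and canister below 0.1 N and contact force between gauge and rest below 0.1 N and contact force between gauge and fence below 0.1 N and contact force between gauge and tile below 0.1 N and contact force between gauge and vial_a below 0.1 N and contact force between gauge and vial_b below 0.1 N and contact force between gauge and vial_c below 0.1 N and contact force between gauge and bowl below 0.1 N and contact force between gauge and jar below 0.1 N and contact force between gauge and strips below 0.1 N); the arm keeps its last pose, push and grip.
It fails at once if a vial, the bowl, the jar or the carton is moved more than 25 mm (distance of any of vial_a, vial_b, vial_c, bowl, jar, strips from where it was at the start of the episode above 0.025 m).
It also fails if it takes over 72 s, if anything falls off the work surface, if the arm or the gripper's body presses on something with over 40 N, if the wrist force passes 120 N, or if a joint passes its speed limit or range.

### The arm

A 6-joint arm with a two-finger parallel gripper is mounted at the origin on the work surface. World frame = base frame: x ahead of the robot, y to its left, z up, the work surface at z = 0. Lengths are in mm, angles in rad, forces in N, time in s.
With the tool pointing down it reaches from about 350 to 875 mm from the base axis. Payload 4.2 kg.
Tool frame: the origin (TCP) lies midway between the tips of the shut fingers; the grasp point (between the pads) lies 19 mm behind it; z points along the fingers, y is the line along which they close (so a half turn about z gives the same grasp; the last joint's range is limited). The gripper opens to 85 mm and grips with 20 to 120 N. Pads are 22 mm wide; open, the fingers measure 114 mm over their backs; the gripper's body (76 mm by 85 mm) begins 54 mm behind the grasp point. The pads swing forward as they close: fully open they stand 13 mm farther back than shut.
Start: joints at [1.434, 0.385, 0.008, 0, -1.194, -0.259], TCP at [240.933, 576.672, 231.312] pointing down, gripper open.
Joint ranges: [-3.14, 3.14], [-1.21, 2.06], [-1.07, 1.41], [-3.16, 2.05], [-2.99, -0.16], [-3.1, 3.1]. Speed limits (rad/s): [2.79, 2.79, 3.14, 3.14, 3.14, 3.14].

### API

Orientations are given as a unit quaternion [x, y, z, w].
In Python, from bench import arm gives the robot as it stands. The module is installed in compiled form; this text tells all that it offers.
- The arm moves only by the shell command python3 -m handwheel 'ROWS' [OPENING]. ROWS is JSON, a list of rows, each an object of numbers: "x", "y", "z": the shift along the world's x, y, z each as a share of 20 cm, from -1 to 1; "ax", "ay", "az": the turn, a rotation vector about the world's x, y, z each as a share of 90 degrees, from -1 to 1. In form: [{"x": .., "y": .., "z": .., "ax": .., "ay": .., "az": ..}, ...]. A call has exactly 8 rows; each row shifts and turns the commanded pose from where the row before left it; what a row does not reach is not made up. A row lasts 1/10 s, in which the tool goes at most 50 mm and 8.59 degrees, less where a joint would pass 70% of its speed; a pose out of reach is approached as far as the arm can. A call with a number of a shift or a turn outside -1 to 1 is refused whole. A call with a gripper value outside its range is refused whole. OPENING is the opening, from -1 (shut) to 1 (fully open), set as the call begins (- or left out, the last holds). The fingers move at their own pace and stop on an object; the grip force is fixed at half the most. Time passes only in rows, so rows that do not move let the fingers close, or fill a call up. It gives the time, the measured TCP pose, the force, the opening and the grip force at its end, in the units of the state.
- arm.read_state(): the state, without advancing time (a new reading comes with each control period).
- arm.get_image(name): name is "scene" or "side" or "wrist"; returns the picture (420x560x3 uint8, red, green, blue); there is no depth.
- arm.camera_params(name): a dict with "K" (3x3 intrinsics, pixels), "position" and "orientation" of the camera in the world. Camera axes: x right, y down, z forward; pixel columns grow to the right and rows downward; lengths in mm; the calibration is good to about 2 mm. A picture is of the moment at which its call begins: read the wrist's pose just before it. camera_params takes no time and is no camera call; for the wrist camera it gives the pose at the moment of the call.
- arm.job_done(): hands the job in; it is judged then, once.
The state is a dict: "clock": time; "joints": joint angles; "joint_vel": joint speeds; "joint_efforts": joint torques, N m; "position": TCP position; "ee_rot": TCP orientation; "contact_force": force on the tool from outside, world axes, zero at the start; "wrist_torque": the same for the moment, N m; "gripper_width": finger opening in mm; "grasp_force": force on a finger pad.
Only numpy, scipy, OpenCV 4.12 (cv2) and the standard library are available. Lean on these libraries where they do the work, as an engineer would, in place of code of your own. Each camera call takes 0.05 s, during which the arm holds its last target. There are 200 camera calls.

## Working session

There is one attempt and no reset: what is moved stays moved. The work goes in short steps, Python scripts to look and compute and a shell command to move; the robot and the scene stay as the last step left them, time stands still between calls to the robot, and variables do not carry over. Pictures are saved under pics/ and viewed, at most 10 in all, crops included, and the job is handed in when it is done.

```bash
mkdir -p pics; python3 - <<'E'
from bench import arm
import cv2
for n in ("scene","side"):
    im=arm.get_image(n); cv2.imwrite(f"pics/{n}0.png",cv2.resize(im[:,:,::-1],(800,600),interpolation=cv2.INTER_CUBIC)); cv2.imwrite(f"pics/raw_{n}0.png",im[:,:,::-1])
    print(n,arm.camera_params(n))
s=arm.read_state();print(s)
E
```

```text
scene {'K': array([[426.03325403,   0.        , 281.1719749 ],
       [  0.        , 426.03325403, 202.15550507],
       [  0.        ,   0.        ,   1.        ]]), 'position': array([1586.25367198, -306.03792044,  822.8484745 ]), 'orientation': array([ 0.70428357,  0.52971101, -0.28969085, -0.37345699])}
side {'K': array([[389.68658496,   0.        , 276.49070121],
       [  0.        , 389.68658496, 211.33115756],
       [  0.        ,   0.        ,   1.        ]]), 'position': array([ 460.74153399, -815.97630671,  632.33180575]), 'orientation': array([ 0.87795535, -0.04363686,  0.03189648, -0.47568145])}
{'clock': 0.1, 'joints': array([ 1.43358833e+00,  3.85468551e-01,  6.74398493e-03, -3.94693146e-04,
       -1.19400577e+00, -2.58599880e-01]), 'joint_vel': array([ 2.72907947e-04, -1.75699454e-03,  3.06736850e-03,  1.29587968e-03,
       -2.83846823e-04,  7.97751547e-05]), 'joint_efforts': array([-3.46535435e-04, -3.93317485e+01,  1.88930190e+01,  4.19798210e+00,
       -2.56827778e-03,  7.17435285e-06]), 'position': array([240.76403321, 576.19356755, 230.33642106]), 'ee_rot': array([ 9.80466059e-01, -1.96685889e-01, -1.24437451e-04,  9.76350944e-04]), 'contact_force': array([-0.59327368,  0.16761347,  0.43061744]), 'wrist_torque': array([ 0.04393429, -0.00917567, -0.00800808]), 'grasp_force': 0.0, 'gripper_width': 85.3466735231519}
```

View pics/scene0.png

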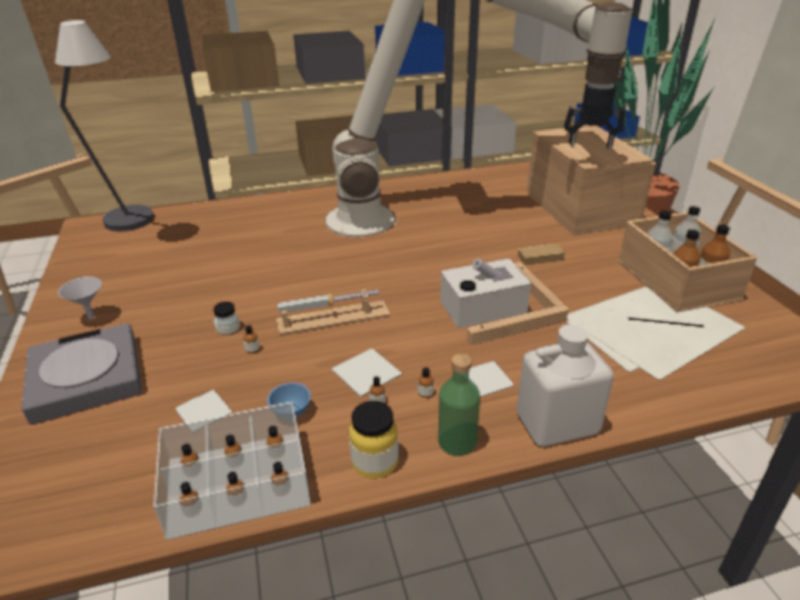

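View pics/side0.png

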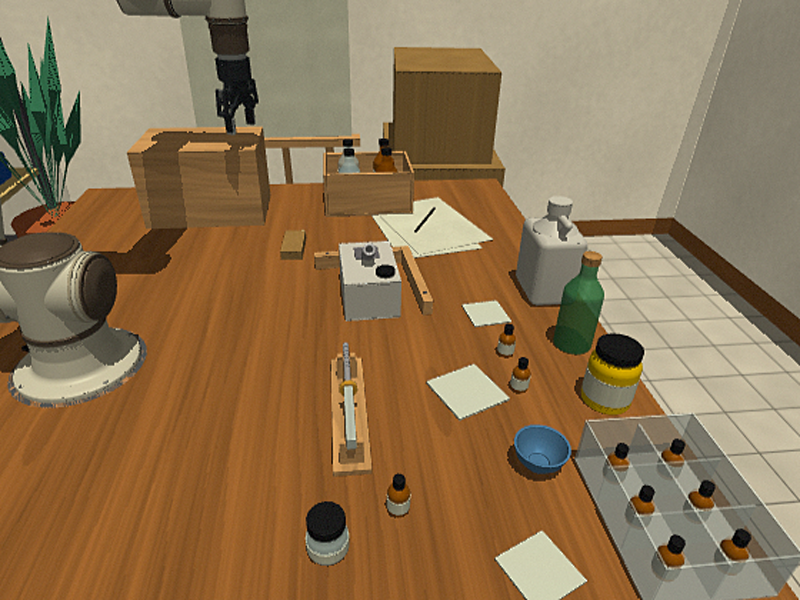

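Scene picture: the canister is at (485,290), the fence corner at (560,305) and the rest with the gauge at (330,305). In the side picture the gauge tip is at (346,347) and the handle end at (350,460), with the canister at (370,280).

Three squares look like the tile in the side view: (468,390), (487,313) and (540,568). The one at (468,390) appears largest. I'll measure all three and crop to confirm.

```bash
cat > h.py <<'E'
import numpy as np, cv2
from scipy.spatial.transform import Rotation as R
def ray(c,p):
    d=np.linalg.inv(c["K"])@np.array([p[0],p[1],1.0]); return c["position"],R.from_quat(c["orientation"]).as_matrix()@d
def onz(c,p,z):
    o,d=ray(c,p); return o+d*(z-o[2])/d[2]
def two(c1,p1,c2,p2):
    o1,a=ray(c1,p1);o2,b=ray(c2,p2);a=a/np.linalg.norm(a);b=b/np.linalg.norm(b)
    t=np.linalg.lstsq(np.stack([a,-b],1),o2-o1,rcond=None)[0]
    return (o1+a*t[0]+o2+b*t[1])/2, np.linalg.norm(o1+a*t[0]-o2-b*t[1])
def proj(c,P):
    q=R.from_quat(c["orientation"]).as_matrix().T@(np.asarray(P,float)-c["position"]); q=c["K"]@q; return q[:2]/q[2]
E
python3 - <<'E'
from h import *; from bench import arm
np.set_printoptions(precision=1,suppress=True)
S=arm.camera_params("side");C=arm.camera_params("scene")
f=lambda p:(p[0]*.7,p[1]*.7)
for n,z,p in [("can top nearL",85,(345,291)),("nearR",85,(400,289)),("farL",85,(340,243)),("farR",85,(392,243)),("mouth",125,(368,252)),("fence x-bar far in",35,(400,250)),("bar near end in",35,(422,312)),("ybar left",35,(315,267)),
 ("tip",55,(346,345)),("handle end",65,(350,452)),("collar",55,(348,383)),("rest nl",12,(334,470)),("rest nr",12,(370,468)),
 ("vial",0,(398,512)),("jar",0,(328,555)),("bowl",0,(540,470)),("vb",0,(520,388)),("vc",0,(507,355)),("strips",25,(293,243))]:
    print(n,onz(S,f(p),z))
g=cv2.imread("pics/raw_side0.png"); m=cv2.inRange(cv2.cvtColor(g,cv2.COLOR_BGR2HSV),(20,0,150),(60,70,255))
for c in cv2.findContours(m,cv2.RETR_EXTERNAL,cv2.CHAIN_APPROX_NONE)[0]:
    if cv2.contourArea(c)>200:
        w=np.array([onz(S,p,6)[:2] for p in c[:,0]],np.float32); print(c[:,0].mean(0)/.7,cv2.minAreaRect(w))
cv2.imwrite("pics/tilecrop.png",cv2.resize(g[190:420,280:430],None,fx=2.6,fy=2.6,interpolation=cv2.INTER_CUBIC))
print(two(S,f((346,345)),C,f((379,293))),two(S,f((385,271)),C,f((468,286))))
E
```

```text
can top nearL [470.2  64.1  85. ]
nearR [572.7  62.6  85. ]
farL [465.8 259.8  85. ]
farR [577.1 251.   85. ]
mouth [518.3 138.8 125. ]
fence x-bar far in [602.4 312.   35. ]
bar near end in [615.3  56.1  35. ]
ybar left [409.5 248.4  35. ]
tip [466.8 -61.   55. ]
handle end [ 464.2 -305.9   65. ]
collar [ 466.7 -157.9   55. ]
rest nl [ 441.1 -288.7   12. ]
rest nr [ 491.2 -290.    12. ]
vial [ 523.4 -356.     0. ]
jar [ 431.3 -408.5    0. ]
bowl [ 733.3 -306.4    0. ]
vb [ 755.9 -134.1    0. ]
vc [758.5 -44.8   0. ]
strips [355.4 386.5  25. ]
[685.3 586.4] ((834.7177734375, -487.73388671875), (36.22407150268555, 63.3111686706543), 84.31717681884766)
[752.1 575.3] ((939.5874633789062, -489.46240234375), (138.39248657226562, 43.749916076660156), 28.39959716796875)
[539.6 569.1] ((682.5125732421875, -454.5030212402344), (76.57646179199219, 75.93900299072266), 23.91214370727539)
[652.5 525.7] ((849.20361328125, -414.4641418457031), (61.554378509521484, 32.28181838989258), 89.51282501220703)
[698.4 517.3] ((918.6220703125, -388.35333251953125), (196.40003967285156, 76.25499725341797), 71
[... 578 characters left out ...]
021972656)
[ 17.7 208.5] ((-391.083740234375, 693.6744384765625), (90.24402618408203, 331.8646240234375), 26.263940811157227)
[274.9 165.4] ((266.0533447265625, 1000.4021606445312), (54.14195251464844, 341.4329528808594), 5.637560844421387)
[307.1 163.9] ((368.5203552246094, 1004.8090209960938), (341.0006103515625, 120.76842498779297), 89.92928314208984)
[601.6 208.6] ((1695.260009765625, 4513.1796875), (9159.6845703125, 4204.5224609375), 57.92911148071289)
[84.1 79.1] ((-1160.01416015625, 3932.482666015625), (1381.013427734375, 6552.35986328125), 24.459413528442383)
(array([466.7, -54.5,  50.6]), np.float64(0.8940945312954897)) (array([550.4, 127.1,  88.1]), np.float64(0.36144976352382563))
```

View pics/tilecrop.png

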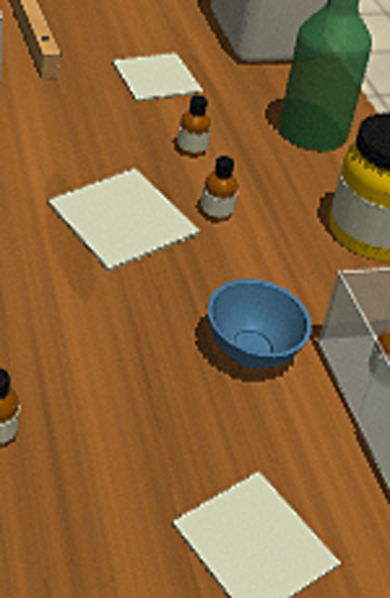

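The crop confirms the tile. The square at side (468,390), about 100 x 100 mm at (663,-137), is the largest; the other two measure about 76 mm. Next I go above the canister with the wrist camera.

```bash
python3 -m handwheel '[{"x":0.12,"y":-0.21,"z":0.05,"az":-0.09},{"x":0.12,"y":-0.21,"z":0.05,"az":-0.09},{"x":0.12,"y":-0.21,"z":0.05,"az":-0.09},{"x":0.12,"y":-0.21,"z":0.05,"az":-0.09},{"x":0.12,"y":-0.21,"z":0.05,"az":-0.09},{"x":0.12,"y":-0.21,"z":0.05,"az":-0.09},{"x":0.12,"y":-0.21,"z":0.05,"az":-0.09},{"x":0.12,"y":-0.21,"z":0.05,"az":-0.09}]' -1
python3 - <<'E'
from h import *; from bench import arm
s=arm.read_state();print(s["position"],s["joints"],s["ee_rot"])
c=arm.camera_params("wrist");print(c)
cv2.imwrite("pics/w1.png",arm.get_image("wrist")[:,:,::-1])
E
```

```text
[240.76403321 576.19356755 230.33642106] [ 1.43358833e+00  3.85468551e-01  6.74398493e-03 -3.94693146e-04
 -1.19400577e+00 -2.58599880e-01] [ 9.80466059e-01 -1.96685889e-01 -1.24437451e-04  9.76350944e-04]
{'K': array([[322.53531546,   0.        , 278.00061394],
       [  0.        , 322.53531546, 215.03131534],
       [  0.        ,   0.        ,   1.        ]]), 'position': array([309.56641237, 547.51972416, 372.93746116]), 'orientation': array([-0.5485677 ,  0.82288872,  0.12257598, -0.08308285])}invalid input at $[0]: expected keys x, y, z, ax, ay, az
```

View pics/w1.png

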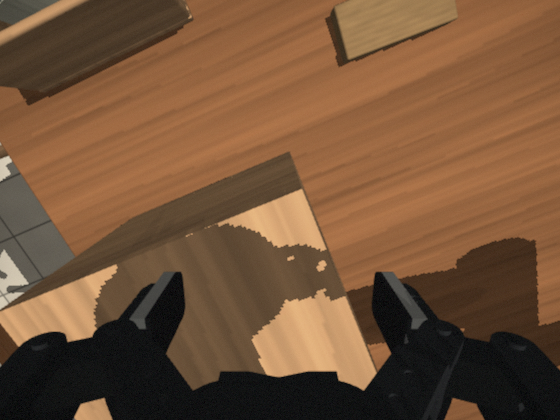

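The call was refused because all six keys are needed, so this picture only shows the start pose above a wooden block. Repeating in full form.

```bash
python3 -m handwheel '[{"x":0.12,"y":-0.21,"z":0.05,"ax":0,"ay":0,"az":-0.09},{"x":0.12,"y":-0.21,"z":0.05,"ax":0,"ay":0,"az":-0.09},{"x":0.12,"y":-0.21,"z":0.05,"ax":0,"ay":0,"az":-0.09},{"x":0.12,"y":-0.21,"z":0.05,"ax":0,"ay":0,"az":-0.09},{"x":0.12,"y":-0.21,"z":0.05,"ax":0,"ay":0,"az":-0.09},{"x":0.12,"y":-0.21,"z":0.05,"ax":0,"ay":0,"az":-0.09},{"x":0.12,"y":-0.21,"z":0.05,"ax":0,"ay":0,"az":-0.09},{"x":0.12,"y":-0.21,"z":0.05,"ax":0,"ay":0,"az":-0.09}]' -1
python3 -m handwheel '[{"x":0.02,"y":-0.1,"z":0.12,"ax":0,"ay":0,"az":-0.03},{"x":0.02,"y":-0.1,"z":0.12,"ax":0,"ay":0,"az":0},{"x":0,"y":-0.1,"z":0.12,"ax":0,"ay":0,"az":0},{"x":0,"y":-0.1,"z":0.12,"ax":0,"ay":0,"az":0},{"x":0,"y":0,"z":0,"ax":0,"ay":0,"az":0},{"x":0,"y":0,"z":0,"ax":0,"ay":0,"az":0},{"x":0,"y":0,"z":0,"ax":0,"ay":0,"az":0},{"x":0,"y":0,"z":0,"ax":0,"ay":0,"az":0}]'
python3 - <<'E'
from h import *; from bench import arm
s=arm.read_state();print(s["position"],s["joints"],s["ee_rot"])
c=arm.camera_params("wrist");print(c)
import pickle;im=arm.get_image("wrist")[:,:,::-1];pickle.dump((c,im),open("w2.pkl","wb"))
cv2.imwrite("pics/w2.png",cv2.resize(im,(800,600)))
E
```

```text
clock: 0.95
position: [433.3, 238.7, 311.7]
ee_rot: [0.721, -0.693, -0.0, -0.0]
contact_force: [0.6, 1.0, 0.9]
gripper_width: -0.0
grasp_force: 0.0
clock: 1.75
position: [440.6, 161.1, 406.0]
ee_rot: [-0.706, 0.708, 0.0, -0.001]
contact_force: [0.6, -0.2, -0.8]
gripper_width: 0.1
grasp_force: 0.0
[440.58004663 161.05041416 405.96896688] [ 6.97817042e-01  3.65185359e-02 -1.42283456e-02 -3.73789769e-04
 -1.52274790e+00 -7.00137307e-01] [-7.06278780e-01  7.07932504e-01  3.02426542e-04 -1.32807787e-03]
{'K': array([[322.53531546,   0.        , 278.00061394],
       [  0.        , 322.53531546, 215.03131534],
       [  0.        ,   0.        ,   1.        ]]), 'position': array([440.34363745,  86.26888118, 548.70393237]), 'orientation': array([ 5.69291768e-04,  9.89062475e-01,  1.47493903e-01, -8.03677006e-04])}
```

View pics/w2.png

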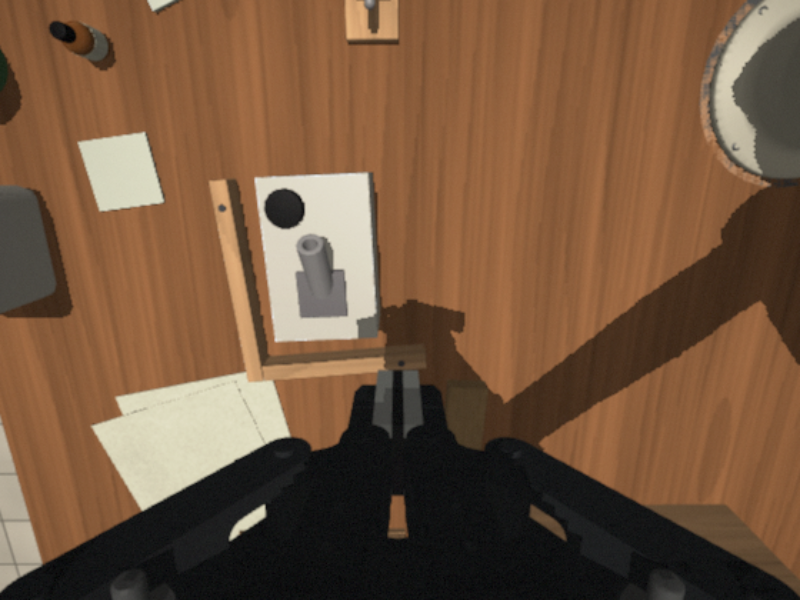

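The wrist view shows everything. Canister top corners are (255,178), (370,172), (380,340) and (274,341). The fence's inner top corner is at (263,360), with bar ends at (235,180) and (425,346). The tube mouth is at (312,243).

```bash
python3 - <<'E'
from h import *; import pickle
np.set_printoptions(precision=1,suppress=True)
c,im=pickle.load(open("w2.pkl","rb")); f=lambda p:(p[0]*.7,p[1]*.7)
hsv=cv2.cvtColor(np.ascontiguousarray(im),cv2.COLOR_BGR2HSV)
m=cv2.inRange(hsv,(0,0,160),(179,50,255)); m[:, :]=m; sub=np.zeros_like(m); sub[115:245,165:275]=m[115:245,165:275]
k=cv2.morphologyEx(sub,cv2.MORPH_CLOSE,np.ones((25,25)))
ct=max(cv2.findContours(k,0,1)[0],key=cv2.contourArea); w=np.array([onz(c,p,85)[:2] for p in cv2.convexHull(ct)[:,0]],np.float32)
print("can rect",cv2.minAreaRect(w))
for p in [(255,178),(370,172),(380,340),(274,341)]: print("can",onz(c,f(p),85))
for p in [(235,180),(263,360),(425,346)]: print("fence",onz(c,f(p),35))
for p in [(210,182),(248,381),(426,367)]: print("fence outer",onz(c,f(p),35))
print("mouth",onz(c,f((312,243)),125),"cap",onz(c,f((285,208)),96))
# bar edges by saturation/brightness profile
for r in (135,150,180,210): print(r,im[r,150:190].tolist()[::2])
E
```

```text
can rect ((519.8475341796875, 178.45791625976562), (110.83039855957031, 170.9575958251953), 2.2843258380889893)
can [577.2  96.7  85. ]
can [465.7  91.2  85. ]
can [458.1 264.6  85. ]
can [572.2 265.6  85. ]
fence [613.7  99.8  35. ]
fence [601.6 309.4  35. ]
fence [406.3 291.6  35. ]
fence outer [640.8 101.9  35. ]
fence outer [622.3 337.2  35. ]
fence outer [404.6 318.9  35. ]
mouth [518.2 153.5 125. ] cap [547.6 124.3  96. ]
135 [[112, 159, 208], [118, 166, 216], [119, 168, 219], [120, 169, 220], [118, 166, 216], [66, 94, 122], [44, 62, 80], [44, 63, 81], [41, 58, 74], [48, 78, 117], [64, 101, 151], [64, 99, 151], [65, 103, 154], [65, 102, 152], [69, 105, 158], [208, 220, 223], [198, 216, 222], [200, 217, 221], [197, 215, 221], [164, 179, 185]]
150 [[80, 118, 162], [106, 152, 198], [111, 157, 205], [116, 166, 214], [119, 168, 217], [116, 163, 212], [88, 125, 162], [43, 62, 77], [41, 58, 76], [39, 55, 73], [27, 49, 68], [65, 99, 150], [64, 102, 151], [67, 104, 154], [65, 101, 151], [68, 106, 158], [211, 222, 225], [198, 217, 222], [97, 106, 110], [30, 31, 32]]
180 [[61, 96, 143], [60, 95, 142], [59, 93, 138], [87, 128, 174], [115, 163, 211], [120, 169, 219], [122, 173, 222], [121, 172, 221], [112, 157, 206], [69, 99, 129], [38, 57, 72], [41, 58, 73], [36, 53, 67], [46, 75, 113], [61, 98, 149], [65, 101, 151], [66, 104, 156], [74, 110, 158], [205, 218, 221], [194, 211, 219]]
210 [[60, 96, 143], [63, 96, 142], [61, 96, 144], [56, 92, 139], [57, 91, 136], [56, 88, 134], [89, 129, 174], [113, 161, 209], [117, 166, 217], [117, 166, 216], [115, 164, 213], [112, 159, 207], [64, 89, 117], [42, 60, 79], [41, 58, 76], [39, 55, 73], [60, 94, 141], [68, 104, 158], [65, 103, 155], [101, 132, 171]]
```

Measured poses:
- **Canister:** centre about (520,178), yaw 2.3°.
- **Fence:** corner about (601.5,309), yaw 4.6°.
- **Home centre:** about (553.5,220), so the push is +37 mm in fence x and +39 mm in fence y.

I'll push y first with the part-open fingers, from x 529, y 55.

```bash
python3 -m handwheel '[{"x":0.147,"y":-0.177,"z":0,"ax":0,"ay":0,"az":0.017},{"x":0.147,"y":-0.177,"z":0,"ax":0,"ay":0,"az":0.017},{"x":0.147,"y":-0.177,"z":0,"ax":0,"ay":0,"az":0.017},{"x":0,"y":0,"z":-0.225,"ax":0,"ay":0,"az":0},{"x":0,"y":0,"z":-0.225,"ax":0,"ay":0,"az":0},{"x":0,"y":0,"z":-0.225,"ax":0,"ay":0,"az":0},{"x":0,"y":0,"z":-0.225,"ax":0,"ay":0,"az":0},{"x":0,"y":0,"z":-0.225,"ax":0,"ay":0,"az":0}]' 0.18
python3 -m handwheel '[{"x":0,"y":0,"z":-0.225,"ax":0,"ay":0,"az":0},{"x":0,"y":0,"z":-0.225,"ax":0,"ay":0,"az":0},{"x":0,"y":0,"z":-0.225,"ax":0,"ay":0,"az":0},{"x":0,"y":0,"z":0,"ax":0,"ay":0,"az":0},{"x":0,"y":0.05,"z":0,"ax":0,"ay":0,"az":0},{"x":0,"y":0.05,"z":0,"ax":0,"ay":0,"az":0},{"x":0,"y":0,"z":0,"ax":0,"ay":0,"az":0},{"x":0,"y":0,"z":0,"ax":0,"ay":0,"az":0}]'
python3 - <<'E'
from h import *; import pickle
c,im=pickle.load(open("w2.pkl","rb"))
a=[onz(c,p,35)[:2] for p in [(160,135),(162.2,150),(167.8,180),(173.8,210)]]; p=np.polyfit([q[1] for q in a],[q[0] for q in a],1); print(a,np.degrees(np.arctan(-p[0])))
E
```

```text
clock: 2.6
position: [528.7, 54.6, 180.2]
ee_rot: [0.734, -0.679, -0.0, 0.0]
contact_force: [0.7, -0.3, 0.2]
gripper_width: 50.6
grasp_force: 0.0
clock: 3.4
position: [530.2, 75.6, 49.3]
ee_rot: [0.734, -0.679, 0.001, -0.002]
contact_force: [-0.0, -1.1, 0.3]
gripper_width: 50.8
grasp_force: 0.0
[array([622.01500695, 113.26376813]), array([621.02662498, 136.12012067]), array([617.03665851, 183.71875102]), array([612.15911297, 234.00787939])] 4.75774703355871
```

```bash
python3 -m handwheel '[{"x":-0.003,"y":0.03,"z":0,"ax":0,"ay":0,"az":0},{"x":-0.003,"y":0.03,"z":0,"ax":0,"ay":0,"az":0},{"x":-0.003,"y":0.03,"z":0,"ax":0,"ay":0,"az":0},{"x":-0.003,"y":0.03,"z":0,"ax":0,"ay":0,"az":0},{"x":-0.003,"y":0.03,"z":0,"ax":0,"ay":0,"az":0},{"x":-0.003,"y":0.03,"z":0,"ax":0,"ay":0,"az":0},{"x":0,"y":0,"z":0,"ax":0,"ay":0,"az":0},{"x":0,"y":0,"z":0,"ax":0,"ay":0,"az":0}]'
python3 - <<'E'
from h import *; import pickle; from bench import arm
c=arm.camera_params("wrist");im=arm.get_image("wrist")[:,:,::-1];pickle.dump((c,im),open("w3.pkl","wb"))
cv2.imwrite("pics/w3.png",im);print(c["position"])
E
```

```text
clock: 4.2
position: [525.5, 110.5, 47.5]
ee_rot: [0.734, -0.679, 0.0, -0.0]
contact_force: [-0.1, -1.1, 1.1]
gripper_width: 50.4
grasp_force: 0.6
[530.84494428  35.77343472 190.04559062]
```

View pics/w3.png

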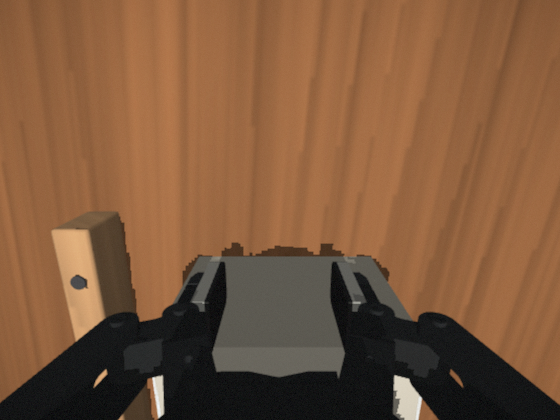

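The two fingertips bear evenly on the canister's near face at (215..345,260). The face lies square to the gripper. Pushing on in small steps and watching the force.

```bash
python3 -m handwheel '[{"x":-0.001,"y":0.015,"z":0,"ax":0,"ay":0,"az":0},{"x":-0.001,"y":0.015,"z":0,"ax":0,"ay":0,"az":0},{"x":-0.001,"y":0.015,"z":0,"ax":0,"ay":0,"az":0},{"x":0,"y":0,"z":0,"ax":0,"ay":0,"az":0},{"x":0,"y":0,"z":0,"ax":0,"ay":0,"az":0},{"x":0,"y":0,"z":0,"ax":0,"ay":0,"az":0},{"x":0,"y":0,"z":0,"ax":0,"ay":0,"az":0},{"x":0,"y":0,"z":0,"ax":0,"ay":0,"az":0}]'
python3 -m handwheel '[{"x":0,"y":0.01,"z":0,"ax":0,"ay":0,"az":0},{"x":0,"y":0,"z":0,"ax":0,"ay":0,"az":0},{"x":0,"y":0,"z":0,"ax":0,"ay":0,"az":0},{"x":0,"y":0,"z":0,"ax":0,"ay":0,"az":0},{"x":0,"y":0,"z":0,"ax":0,"ay":0,"az":0},{"x":0,"y":0,"z":0,"ax":0,"ay":0,"az":0},{"x":0,"y":0,"z":0,"ax":0,"ay":0,"az":0},{"x":0,"y":0,"z":0,"ax":0,"ay":0,"az":0}]'
```

```text
clock: 5.05
position: [524.6, 119.2, 47.2]
ee_rot: [0.734, -0.679, -0.0, 0.0]
contact_force: [-0.6, -3.5, 2.9]
gripper_width: 50.1
grasp_force: 2.0
clock: 5.85
position: [524.7, 121.3, 47.2]
ee_rot: [0.734, -0.679, -0.0, 0.0]
contact_force: [-1.5, -4.5, 3.3]
gripper_width: 50.5
grasp_force: 2.5
```

```bash
python3 -m handwheel '[{"x":0,"y":0.01,"z":0,"ax":0,"ay":0,"az":0},{"x":0,"y":0,"z":0,"ax":0,"ay":0,"az":0},{"x":0,"y":0.01,"z":0,"ax":0,"ay":0,"az":0},{"x":0,"y":0,"z":0,"ax":0,"ay":0,"az":0},{"x":0,"y":0,"z":0,"ax":0,"ay":0,"az":0},{"x":0,"y":0,"z":0,"ax":0,"ay":0,"az":0},{"x":0,"y":0,"z":0,"ax":0,"ay":0,"az":0},{"x":0,"y":0,"z":0,"ax":0,"ay":0,"az":0}]'
```

```text
clock: 6.65
position: [525.0, 125.6, 47.2]
ee_rot: [0.734, -0.679, -0.0, -0.0]
contact_force: [0.8, -3.2, 0.6]
gripper_width: 50.6
grasp_force: 1.3
```

```bash
python3 -m handwheel '[{"x":0,"y":0.01,"z":0,"ax":0,"ay":0,"az":0},{"x":0,"y":0.01,"z":0,"ax":0,"ay":0,"az":0},{"x":0,"y":0,"z":0,"ax":0,"ay":0,"az":0},{"x":0,"y":0,"z":0,"ax":0,"ay":0,"az":0},{"x":0,"y":0,"z":0,"ax":0,"ay":0,"az":0},{"x":0,"y":0,"z":0,"ax":0,"ay":0,"az":0},{"x":0,"y":0,"z":0,"ax":0,"ay":0,"az":0},{"x":0,"y":0,"z":0,"ax":0,"ay":0,"az":0}]'
```

```text
clock: 7.45
position: [525.1, 129.1, 47.3]
ee_rot: [0.734, -0.679, 0.0, 0.0]
contact_force: [0.8, -6.1, -0.0]
gripper_width: 50.0
grasp_force: 2.9
```

```bash
python3 - <<'E'
from h import *; from bench import arm
np.set_printoptions(precision=1,suppress=True)
S=arm.camera_params("side");C=arm.camera_params("scene")
for n,c in (("side",S),("scene",C)): cv2.imwrite(f"pics/raw_{n}1.png",arm.get_image(n)[:,:,::-1])
a=cv2.imread("pics/raw_side1.png")[150:240,210:320]; b=cv2.imread("pics/raw_scene1.png")[160:250,290:400]
cv2.imwrite("pics/y1.png",np.hstack([cv2.resize(a,(390,320),interpolation=2),cv2.resize(b,(390,320),interpolation=2)]))
E
```

```text
(no output)
```

View pics/y1.png

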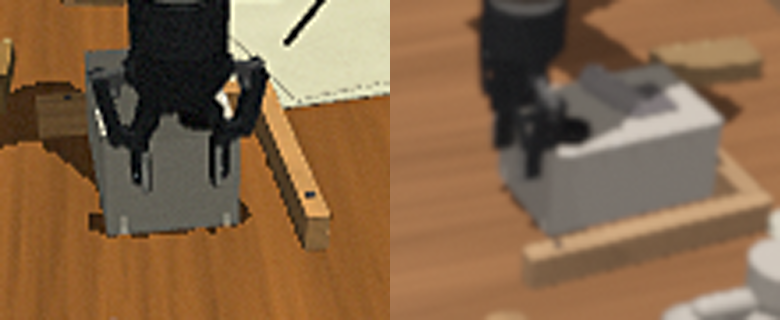

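The crop shows the canister close to the y bar, with its left side at crop (90,110) and the gap to the x bar still open. Two more small steps in y.

```bash
python3 -m handwheel '[{"x":0,"y":0.01,"z":0,"ax":0,"ay":0,"az":0},{"x":0,"y":0,"z":0,"ax":0,"ay":0,"az":0},{"x":0,"y":0,"z":0,"ax":0,"ay":0,"az":0},{"x":0,"y":0,"z":0,"ax":0,"ay":0,"az":0},{"x":0,"y":0,"z":0,"ax":0,"ay":0,"az":0},{"x":0,"y":0,"z":0,"ax":0,"ay":0,"az":0},{"x":0,"y":0,"z":0,"ax":0,"ay":0,"az":0},{"x":0,"y":0,"z":0,"ax":0,"ay":0,"az":0}]'; python3 -m handwheel '[{"x":0,"y":0.01,"z":0,"ax":0,"ay":0,"az":0},{"x":0,"y":0,"z":0,"ax":0,"ay":0,"az":0},{"x":0,"y":0,"z":0,"ax":0,"ay":0,"az":0},{"x":0,"y":0,"z":0,"ax":0,"ay":0,"az":0},{"x":0,"y":0,"z":0,"ax":0,"ay":0,"az":0},{"x":0,"y":0,"z":0,"ax":0,"ay":0,"az":0},{"x":0,"y":0,"z":0,"ax":0,"ay":0,"az":0},{"x":0,"y":0,"z":0,"ax":0,"ay":0,"az":0}]'
```

```text
clock: 8.35
position: [525.2, 129.3, 47.4]
ee_rot: [0.734, -0.679, 0.001, 0.001]
contact_force: [3.9, -13.5, 1.1]
gripper_width: 50.3
grasp_force: 6.8
clock: 9.15
position: [525.2, 129.4, 47.6]
ee_rot: [0.734, -0.679, 0.001, 0.003]
contact_force: [5.8, -20.4, 2.9]
gripper_width: 50.8
grasp_force: 10.5
```

Flush in y: the force climbs with no motion. Now back off, lift, and swing round to the -x side with a -90° turn so the camera side faces away.

```bash
python3 -m handwheel '[{"x":0,"y":-0.09,"z":0,"ax":0,"ay":0,"az":0},{"x":0,"y":-0.09,"z":0,"ax":0,"ay":0,"az":0},{"x":0,"y":0,"z":0.233,"ax":0,"ay":0,"az":0},{"x":0,"y":0,"z":0.233,"ax":0,"ay":0,"az":0},{"x":0,"y":0,"z":0.233,"ax":0,"ay":0,"az":0},{"x":-0.045,"y":0.053,"z":0,"ax":0,"ay":0,"az":-0.091},{"x":-0.045,"y":0.053,"z":0,"ax":0,"ay":0,"az":-0.091},{"x":-0.045,"y":0.053,"z":0,"ax":0,"ay":0,"az":-0.091}]'
python3 -m handwheel '[{"x":-0.045,"y":0.053,"z":0,"ax":0,"ay":0,"az":-0.091},{"x":-0.045,"y":0.053,"z":0,"ax":0,"ay":0,"az":-0.091},{"x":-0.045,"y":0.053,"z":0,"ax":0,"ay":0,"az":-0.091},{"x":-0.045,"y":0.053,"z":0,"ax":0,"ay":0,"az":-0.091},{"x":-0.045,"y":0.053,"z":0,"ax":0,"ay":0,"az":-0.091},{"x":-0.045,"y":0.053,"z":0,"ax":0,"ay":0,"az":-0.091},{"x":-0.045,"y":0.053,"z":0,"ax":0,"ay":0,"az":-0.091},{"x":-0.045,"y":0.053,"z":0,"ax":0,"ay":0,"az":-0.091}]'
python3 - <<'E'
from h import *; import pickle; from bench import arm
s=arm.read_state();print(s["position"],s["joints"],R.from_quat(s["ee_rot"]).as_matrix()[:,1])
c=arm.camera_params("wrist");im=arm.get_image("side")[:,:,::-1]
cv2.imwrite("pics/raw_side2.png",im)
E
```

```text
clock: 9.95
position: [498.3, 131.0, 187.9]
ee_rot: [-0.57, 0.822, 0.0, 0.002]
contact_force: [-0.6, -0.8, 0.0]
gripper_width: 50.1
grasp_force: 0.0
clock: 10.75
position: [425.9, 215.9, 187.4]
ee_rot: [-0.035, 0.999, 0.001, 0.001]
contact_force: [0.9, 0.5, -0.4]
gripper_width: 50.4
grasp_force: 0.0
[425.85931512 215.94612929 187.3972763 ] [ 8.10014387e-01  1.72330234e-01 -4.09795258e-01 -9.81333767e-04
 -9.85566533e-01 -2.31040729e+00] [-0.06980789  0.99755681  0.00269769]
```

```bash
python3 -m handwheel '[{"x":0,"y":0,"z":-0.233,"ax":0,"ay":0,"az":0.008},{"x":0,"y":0,"z":-0.233,"ax":0,"ay":0,"az":0},{"x":0,"y":0,"z":-0.233,"ax":0,"ay":0,"az":0},{"x":0,"y":0,"z":0,"ax":0,"ay":0,"az":0},{"x":0.04,"y":0.003,"z":0,"ax":0,"ay":0,"az":0},{"x":0.04,"y":0.003,"z":0,"ax":0,"ay":0,"az":0},{"x":0,"y":0,"z":0,"ax":0,"ay":0,"az":0},{"x":0,"y":0,"z":0,"ax":0,"ay":0,"az":0}]'
python3 -m handwheel '[{"x":0.03,"y":0.002,"z":0,"ax":0,"ay":0,"az":0},{"x":0.03,"y":0.002,"z":0,"ax":0,"ay":0,"az":0},{"x":0.03,"y":0.002,"z":0,"ax":0,"ay":0,"az":0},{"x":0.03,"y":0.003,"z":0,"ax":0,"ay":0,"az":0},{"x":0.03,"y":0.003,"z":0,"ax":0,"ay":0,"az":0},{"x":0.03,"y":0.003,"z":0,"ax":0,"ay":0,"az":0},{"x":0,"y":0,"z":0,"ax":0,"ay":0,"az":0},{"x":0,"y":0,"z":0,"ax":0,"ay":0,"az":0}]'
```

```text
clock: 11.6
position: [443.1, 216.1, 49.2]
ee_rot: [-0.044, 0.999, 0.001, 0.002]
contact_force: [-0.3, -0.6, -0.6]
gripper_width: 50.3
grasp_force: 0.0
clock: 12.4
position: [477.6, 217.8, 47.2]
ee_rot: [-0.044, 0.999, -0.0, -0.0]
contact_force: [-1.4, -0.9, 0.5]
gripper_width: 50.8
grasp_force: 1.0
```

```bash
python3 -m handwheel '[{"x":0.015,"y":0.001,"z":0,"ax":0,"ay":0,"az":0},{"x":0.015,"y":0.001,"z":0,"ax":0,"ay":0,"az":0},{"x":0.015,"y":0.001,"z":0,"ax":0,"ay":0,"az":0},{"x":0,"y":0,"z":0,"ax":0,"ay":0,"az":0},{"x":0,"y":0,"z":0,"ax":0,"ay":0,"az":0},{"x":0,"y":0,"z":0,"ax":0,"ay":0,"az":0},{"x":0,"y":0,"z":0,"ax":0,"ay":0,"az":0},{"x":0,"y":0,"z":0,"ax":0,"ay":0,"az":0}]'
python3 -m handwheel '[{"x":0.01,"y":0.001,"z":0,"ax":0,"ay":0,"az":0},{"x":0.01,"y":0.001,"z":0,"ax":0,"ay":0,"az":0},{"x":0,"y":0,"z":0,"ax":0,"ay":0,"az":0},{"x":0,"y":0,"z":0,"ax":0,"ay":0,"az":0},{"x":0,"y":0,"z":0,"ax":0,"ay":0,"az":0},{"x":0,"y":0,"z":0,"ax":0,"ay":0,"az":0},{"x":0,"y":0,"z":0,"ax":0,"ay":0,"az":0},{"x":0,"y":0,"z":0,"ax":0,"ay":0,"az":0}]'
```

```text
clock: 13.2
position: [486.3, 218.4, 47.2]
ee_rot: [-0.044, 0.999, -0.0, -0.001]
contact_force: [-4.9, -2.2, 2.6]
gripper_width: 50.3
grasp_force: 2.6
clock: 14.0
position: [490.3, 218.8, 47.2]
ee_rot: [-0.044, 0.999, -0.0, -0.001]
contact_force: [-4.4, -1.8, 2.3]
gripper_width: 50.5
grasp_force: 2.4
```

```bash
python3 -m handwheel '[{"x":0.01,"y":0.001,"z":0,"ax":0,"ay":0,"az":0},{"x":0,"y":0,"z":0,"ax":0,"ay":0,"az":0},{"x":0,"y":0,"z":0,"ax":0,"ay":0,"az":0},{"x":0,"y":0,"z":0,"ax":0,"ay":0,"az":0},{"x":0,"y":0,"z":0,"ax":0,"ay":0,"az":0},{"x":0,"y":0,"z":0,"ax":0,"ay":0,"az":0},{"x":0,"y":0,"z":0,"ax":0,"ay":0,"az":0},{"x":0,"y":0,"z":0,"ax":0,"ay":0,"az":0}]'
```

```text
clock: 14.8
position: [492.2, 219.0, 47.2]
ee_rot: [-0.044, 0.999, -0.0, -0.001]
contact_force: [-5.4, -1.6, 3.4]
gripper_width: 50.4
grasp_force: 2.6
```

```bash
python3 -m handwheel '[{"x":0.01,"y":0.001,"z":0,"ax":0,"ay":0,"az":0},{"x":0.01,"y":0.001,"z":0,"ax":0,"ay":0,"az":0},{"x":0,"y":0,"z":0,"ax":0,"ay":0,"az":0},{"x":0,"y":0,"z":0,"ax":0,"ay":0,"az":0},{"x":0,"y":0,"z":0,"ax":0,"ay":0,"az":0},{"x":0,"y":0,"z":0,"ax":0,"ay":0,"az":0},{"x":0,"y":0,"z":0,"ax":0,"ay":0,"az":0},{"x":0,"y":0,"z":0,"ax":0,"ay":0,"az":0}]'
```

```text
clock: 15.6
position: [492.5, 219.0, 47.2]
ee_rot: [-0.043, 0.999, -0.001, -0.004]
contact_force: [-17.8, 2.9, 11.2]
gripper_width: 50.5
grasp_force: 8.9
```

```bash
python3 -m handwheel '[{"x":0.01,"y":0.001,"z":0,"ax":0,"ay":0,"az":0},{"x":0,"y":0,"z":0,"ax":0,"ay":0,"az":0},{"x":0,"y":0,"z":0,"ax":0,"ay":0,"az":0},{"x":0,"y":0,"z":0,"ax":0,"ay":0,"az":0},{"x":0,"y":0,"z":0,"ax":0,"ay":0,"az":0},{"x":0,"y":0,"z":0,"ax":0,"ay":0,"az":0},{"x":0,"y":0,"z":0,"ax":0,"ay":0,"az":0},{"x":0,"y":0,"z":0,"ax":0,"ay":0,"az":0}]'
```

```text
clock: 16.4
position: [492.5, 219.0, 47.1]
ee_rot: [-0.043, 0.999, -0.002, -0.006]
contact_force: [-24.0, 5.0, 15.1]
gripper_width: 50.4
grasp_force: 12.1
```

Flush in x too. Retreat, lift, turn back and look.

```bash
python3 -m handwheel '[{"x":-0.09,"y":-0.007,"z":0,"ax":0,"ay":0,"az":0},{"x":-0.09,"y":-0.007,"z":0,"ax":0,"ay":0,"az":0},{"x":0,"y":0,"z":0.22,"ax":0,"ay":0,"az":0},{"x":0,"y":0,"z":0.22,"ax":0,"ay":0,"az":0},{"x":0,"y":0,"z":0.22,"ax":0,"ay":0,"az":0.09},{"x":0,"y":0,"z":0.22,"ax":0,"ay":0,"az":0.09},{"x":0,"y":0,"z":0.22,"ax":0,"ay":0,"az":0.09},{"x":0,"y":0,"z":0.22,"ax":0,"ay":0,"az":0.09}]'
python3 -m handwheel '[{"x":0.04,"y":-0.04,"z":0.22,"ax":0,"ay":0,"az":0.09},{"x":0.04,"y":-0.04,"z":0.22,"ax":0,"ay":0,"az":0.09},{"x":0.04,"y":-0.04,"z":0,"ax":0,"ay":0,"az":0.09},{"x":0.04,"y":-0.04,"z":0,"ax":0,"ay":0,"az":0.09},{"x":0.04,"y":-0.04,"z":0,"ax":0,"ay":0,"az":0.09},{"x":0.04,"y":-0.04,"z":0,"ax":0,"ay":0,"az":0.09},{"x":0,"y":-0.04,"z":0,"ax":0,"ay":0,"az":0.04},{"x":0,"y":0,"z":0,"ax":0,"ay":0,"az":0}]'
python3 - <<'E'
from h import *; import pickle; from bench import arm
s=arm.read_state();print(s["position"],s["joints"],R.from_quat(s["ee_rot"]).as_matrix()[:,1])
c=arm.camera_params("wrist");im=arm.get_image("wrist")[:,:,::-1];pickle.dump((c,im),open("w4.pkl","wb"))
cv2.imwrite("pics/w4.png",cv2.resize(im[20:300,80:480],(800,560),interpolation=cv2.INTER_CUBIC));print(c["position"])
E
```

```text
clock: 17.2
position: [464.1, 217.9, 314.2]
ee_rot: [-0.324, 0.946, 0.001, 0.003]
contact_force: [0.3, 0.8, -1.4]
gripper_width: 50.7
grasp_force: 0.0
clock: 18.0
position: [512.2, 161.1, 399.9]
ee_rot: [-0.704, 0.71, -0.001, 0.002]
contact_force: [0.4, 0.6, 0.3]
gripper_width: 50.0
grasp_force: 0.0
[512.20067191 161.0810609  399.92787848] [ 6.07387523e-01  1.60297762e-01  1.11039132e-01  8.57695910e-04
 -1.51796961e+00 -6.14991144e-01] [-0.9999656   0.00756206 -0.00340856]
[510.76223706  85.91401852 542.43092692]
```

View pics/w4.png

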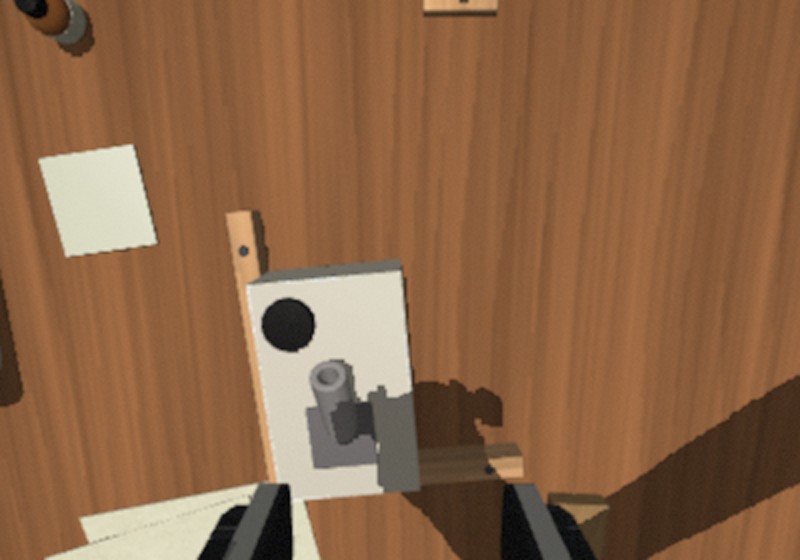

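The canister now sits against both bars. Top corners in the crop are (250,286), (404,270), (418,490) and (275,500). The mouth is at (331,376) and the cap at (288,324).

```bash
python3 - <<'E'
from h import *; import pickle
np.set_printoptions(precision=1,suppress=True)
c,im=pickle.load(open("w4.pkl","rb")); f=lambda p:(80+p[0]/2,20+p[1]/2)
P=[onz(c,f(p),85) for p in [(250,286),(404,270),(418,490),(275,500)]]
print(P,np.mean(P,0))
for a,b in ((0,1),(1,2),(2,3),(3,0)):
    d=P[b]-P[a]; print(np.linalg.norm(d),np.degrees(np.arctan2(d[1],d[0])))
for p in [(258,212),(270,300),(227,213),(260,400)]: print("xbar",onz(c,f(p),35))
for p in [(520,445),(522,475)]: print("ybar",onz(c,f(p),35))
print("mouth",onz(c,f((331,376)),125),"cap",onz(c,f((288,324)),96))
c1,_=pickle.load(open("w2.pkl","rb"))
E
```

```text
[array([616.2, 149.3,  85. ]), array([507.3, 138.7,  85. ]), array([496.8, 308.4,  85. ]), array([608.8, 316.5,  85. ])] [557.3 228.2  85. ]
109.49049898853467 -174.4519254663518
170.00905135365878 93.53698816914158
112.3240455167202 4.156104338333362
167.40544627008316 -87.45370143931066
xbar [617.6 100.3  35. ]
xbar [612.8 167.3  35. ]
xbar [641.2 100.9  35. ]
xbar [626.3 250.3  35. ]
ybar [409.3 291.3  35. ]
ybar [406.2 318.9  35. ]
mouth [556.9 204.4 125. ] cap [588.9 174.5  96. ]
```

```bash
python3 -m handwheel '[{"x":-0.01,"y":-0.24,"z":0,"ax":0,"ay":0,"az":0.003},{"x":-0.01,"y":-0.24,"z":0,"ax":0,"ay":0,"az":0},{"x":-0.01,"y":-0.24,"z":0,"ax":0,"ay":0,"az":0},{"x":-0.01,"y":-0.24,"z":0,"ax":0,"ay":0,"az":0},{"x":0,"y":0,"z":0,"ax":0,"ay":0,"az":0},{"x":0,"y":0,"z":0,"ax":0,"ay":0,"az":0},{"x":0,"y":0,"z":0,"ax":0,"ay":0,"az":0},{"x":0,"y":0,"z":0,"ax":0,"ay":0,"az":0}]'
python3 - <<'E'
from h import *; import pickle; from bench import arm
s=arm.read_state();print(s["position"],s["joints"],R.from_quat(s["ee_rot"]).as_matrix()[:,1])
c=arm.camera_params("wrist");im=arm.get_image("wrist")[:,:,::-1];pickle.dump((c,im),open("w5.pkl","wb"))
cv2.imwrite("pics/w5.png",cv2.resize(im[0:280,80:480],(800,560),interpolation=cv2.INTER_CUBIC));print(c["position"])
E
```

```text
clock: 18.85
position: [503.3, -29.5, 399.3]
ee_rot: [0.707, -0.707, 0.0, -0.0]
contact_force: [-0.0, 0.3, -0.8]
gripper_width: 50.1
grasp_force: 0.0
[503.2811475  -29.46744785 399.30813673] [ 2.64019802e-01  1.01039184e-01  4.03039716e-02 -5.31620486e-05
 -1.50955664e+00 -2.63844323e-01] [-9.99999873e-01 -1.72195679e-04 -4.73177255e-04]
[ 502.84508038 -104.44775444  541.86721711]
```

View pics/w5.png

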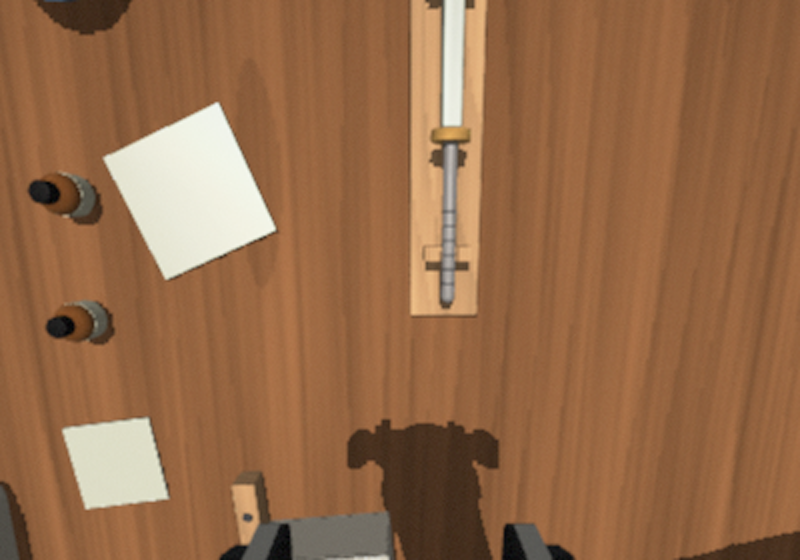

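The picture shows the gauge with its tip at crop (447,305), its collar at (450,136) and the handle running up from there. The tile is at (190,190), with vials at (45,190) and (62,325).

```bash
python3 -m handwheel '[{"x":-0.03,"y":-0.22,"z":-0.1,"ax":0,"ay":0,"az":0},{"x":-0.03,"y":-0.22,"z":-0.1,"ax":0,"ay":0,"az":0},{"x":-0.03,"y":-0.22,"z":-0.1,"ax":0,"ay":0,"az":0},{"x":-0.03,"y":-0.22,"z":-0.1,"ax":0,"ay":0,"az":0},{"x":-0.03,"y":0,"z":-0.2,"ax":0,"ay":0,"az":0},{"x":0,"y":0,"z":0,"ax":0,"ay":0,"az":0},{"x":0,"y":0,"z":0,"ax":0,"ay":0,"az":0},{"x":0,"y":0,"z":0,"ax":0,"ay":0,"az":0}]'
python3 - <<'E'
from h import *; import pickle; from bench import arm
np.set_printoptions(precision=1,suppress=True)
c5,im5=pickle.load(open("w5.pkl","rb")); f=lambda p:(80+p[0]/2,p[1]/2)
for n,z,p in [("tip",55,(447,305)),("collarfront",55,(450,145)),("collarback",55,(451,128)),("collar mid top",69,(451,135)),("handle",65,(455,30)),("handle",65,(452,100))]: print(n,onz(c5,f(p),z))
m=cv2.inRange(cv2.cvtColor(np.ascontiguousarray(im5),cv2.COLOR_BGR2HSV),(20,0,170),(60,60,255)); m[:40]=0
ct=max([k for k in cv2.findContours(m[:150,120:230],0,1)[0]],key=cv2.contourArea)+[120,0]
w=np.array([onz(c5,p,6)[:2] for p in ct[:,0]],np.float32); print("tile",cv2.minAreaRect(w))
s=arm.read_state();print(s["position"])
c=arm.camera_params("wrist");im=arm.get_image("wrist")[:,:,::-1];pickle.dump((c,im),open("w6.pkl","wb"))
h=cv2.cvtColor(np.ascontiguousarray(im),cv2.COLOR_BGR2HSV)
g=cv2.inRange(h,(12,120,90),(28,255,255))
for n,C,I in (("5",c5,im5),("6",c,im)):
    print(n, "tip guess px", proj(C,[466.7,-57,55]), "collar px", proj(C,[466.7,-164,55]))
cv2.imwrite("pics/w6.png",cv2.resize(im,(800,600),interpolation=cv2.INTER_CUBIC));print(c["position"])
E
```

```text
clock: 19.7
position: [475.0, -206.1, 281.9]
ee_rot: [0.707, -0.707, 0.002, -0.001]
contact_force: [0.7, -0.5, 1.0]
gripper_width: 49.8
grasp_force: 0.0
tip [465.2 -52.6  55. ]
collarfront [ 465.8 -162.4   55. ]
collarback [ 465.4 -173.3   55. ]
collar mid top [ 466.4 -167.    69. ]
handle [ 465.1 -230.1   65. ]
handle [ 466. -189.   65.]
tile ((664.1148681640625, -133.05859375), (100.13616180419922, 99.64863586425781), 22.947160720825195)
[ 475.  -206.1  281.9]
5 tip guess px [302.6 149.5] collar px [304.4  71.3]
6 tip guess px [284.7 297. ] collar px [285.5 218.4]
[ 474.  -280.9  424.7]
```

View pics/w6.png

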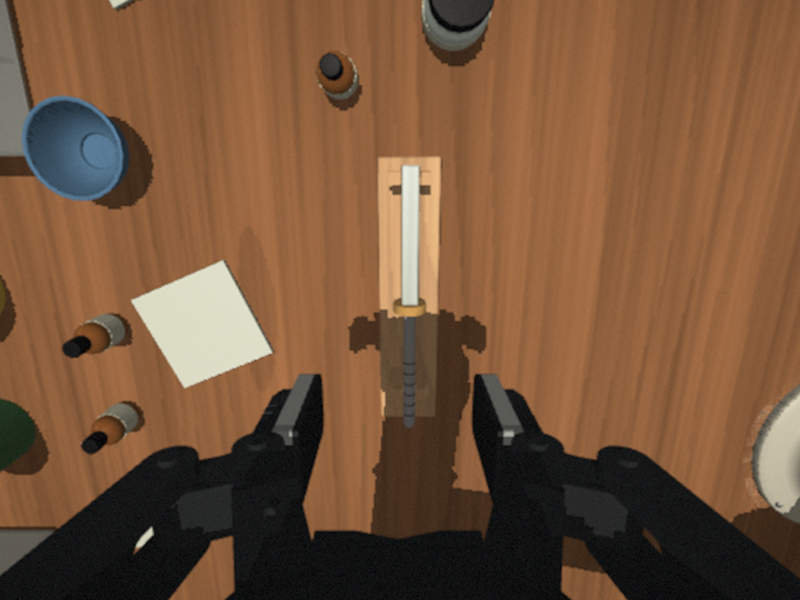

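The gauge runs straight along the image column. Its handle end is at (411,166), collar at (409,308) and tip at (409,425), with both fingers clear on either side.

```bash
python3 - <<'E'
from h import *; import pickle
np.set_printoptions(precision=1,suppress=True)
c5,_=pickle.load(open("w5.pkl","rb"));c6,im=pickle.load(open("w6.pkl","rb"))
f5=lambda p:(80+p[0]/2,p[1]/2); f6=lambda p:(p[0]*.7,p[1]*.7)
print("tip",two(c5,f5((447,305)),c6,f6((409,426))),"collar",two(c5,f5((450.5,136)),c6,f6((409.5,308))))
for z,p in [(55,(409,426)),(62,(409.5,308)),(65,(411,166)),(65,(411,230))]: print(onz(c6,f6(p),z))
h=cv2.cvtColor(np.ascontiguousarray(im),cv2.COLOR_BGR2HSV)
for r in (130,150,170,190):  # handle centre by low saturation
    x=np.where((h[r,270:305,1]<60)&(h[r,270:305,2]>150))[0]+270; print(r,x.min(),x.max(),onz(c6,(x.mean()+.0,r),65))
E
```

```text
tip (array([464.6, -52.1,  49.9]), np.float64(0.3158137708573468)) collar (array([ 465.5, -168. ,   56.4]), np.float64(0.4079898571053117))
[464.6 -55.2  55. ]
[ 465.5 -169.7   62. ]
[ 465.6 -281.4   65. ]
[ 465.  -233.9   65. ]
130 281 292 [ 466.7 -267.2   65. ]
150 281 292 [ 466.5 -245.9   65. ]
170 281 292 [ 466.3 -223.9   65. ]
190 281 292 [ 466.  -201.1   65. ]
```

```bash
python3 -m handwheel '[{"x":-0.045,"y":-0.1,"z":-0.2,"ax":0,"ay":0,"az":0},{"x":0,"y":0,"z":-0.235,"ax":0,"ay":0,"az":0},{"x":0,"y":0,"z":-0.235,"ax":0,"ay":0,"az":0},{"x":0,"y":0,"z":-0.235,"ax":0,"ay":0,"az":0},{"x":0,"y":0,"z":-0.235,"ax":0,"ay":0,"az":0},{"x":0,"y":0,"z":-0.09,"ax":0,"ay":0,"az":0},{"x":0,"y":0,"z":0,"ax":0,"ay":0,"az":0},{"x":0,"y":0,"z":0,"ax":0,"ay":0,"az":0}]' 0.18
```

```text
clock: 20.55
position: [466.3, -226.6, 34.8]
ee_rot: [0.707, -0.707, 0.002, -0.001]
contact_force: [0.4, -0.2, 0.0]
gripper_width: 50.3
grasp_force: 0.0
```

```bash
python3 -m handwheel '[{"x":0,"y":0,"z":0,"ax":0,"ay":0,"az":0},{"x":0,"y":0,"z":0,"ax":0,"ay":0,"az":0},{"x":0,"y":0,"z":0,"ax":0,"ay":0,"az":0},{"x":0,"y":0,"z":0,"ax":0,"ay":0,"az":0},{"x":0,"y":0,"z":0,"ax":0,"ay":0,"az":0},{"x":0,"y":0,"z":0,"ax":0,"ay":0,"az":0},{"x":0,"y":0,"z":0,"ax":0,"ay":0,"az":0},{"x":0,"y":0,"z":0,"ax":0,"ay":0,"az":0}]' -1
python3 -m handwheel '[{"x":0,"y":0,"z":0.1,"ax":0,"ay":0,"az":0},{"x":0,"y":0,"z":0.2,"ax":0,"ay":0,"az":0},{"x":0,"y":0,"z":0.2,"ax":0,"ay":0,"az":0},{"x":0,"y":0,"z":0.2,"ax":0,"ay":0,"az":0},{"x":0,"y":0,"z":0.2,"ax":0,"ay":0,"az":0},{"x":0,"y":0,"z":0.2,"ax":0,"ay":0,"az":0},{"x":0,"y":0,"z":0,"ax":0,"ay":0,"az":0},{"x":0,"y":0,"z":0,"ax":0,"ay":0,"az":0}]'
python3 - <<'E'
from h import *; from bench import arm
s=arm.read_state();print(s["position"],s["joints"],s["gripper_width"],s["grasp_force"]); print(R.from_quat(s["ee_rot"]).as_matrix())
E
```

```text
clock: 21.35
position: [465.3, -226.9, 35.1]
ee_rot: [-0.707, 0.707, -0.002, 0.001]
contact_force: [-1.0, 2.3, 7.5]
gripper_width: 12.6
grasp_force: 58.7
clock: 22.15
position: [463.7, -226.5, 254.1]
ee_rot: [-0.706, 0.708, -0.001, 0.001]
contact_force: [0.3, 0.9, -2.0]
gripper_width: 12.8
grasp_force: 60.3
[ 463.68997279 -226.50800958  254.06565672] [-1.40085220e-01  1.81114732e-01 -2.19147441e-01 -9.29599131e-04
 -1.16845633e+00  1.38423167e-01] 12.808272163497671 60.2741539478302
[[-2.02455785e-03 -9.99995581e-01  2.17704955e-03]
 [-9.99997793e-01  2.02577462e-03  5.56846776e-04]
 [-5.61254527e-04 -2.17591738e-03 -9.99997475e-01]]
```

Gripped at 60 N and lifted. Next I tilt to 40° with the fence's yaw and bring the tip about 30 mm short of the mouth, TCP target (572.6,36,240.6).

```bash
python3 -m handwheel '[{"x":0.078,"y":0.1,"z":0,"ax":0,"ay":0,"az":0.051},{"x":0.039,"y":0.094,"z":0,"ax":-0.034,"ay":-0.0028,"az":0},{"x":0.039,"y":0.094,"z":0,"ax":-0.034,"ay":-0.0028,"az":0},{"x":0.039,"y":0.094,"z":0,"ax":-0.034,"ay":-0.0028,"az":0},{"x":0.039,"y":0.094,"z":0,"ax":-0.034,"ay":-0.0028,"az":0},{"x":0.039,"y":0.094,"z":0,"ax":-0.034,"ay":-0.0028,"az":0},{"x":0.039,"y":0.094,"z":0,"ax":-0.034,"ay":-0.0028,"az":0},{"x":0.039,"y":0.094,"z":0,"ax":-0.034,"ay":-0.0028,"az":0}]'
python3 -m handwheel '[{"x":0.039,"y":0.094,"z":0,"ax":-0.034,"ay":-0.0028,"az":0},{"x":0.039,"y":0.094,"z":0,"ax":-0.034,"ay":-0.0028,"az":0},{"x":0.039,"y":0.094,"z":0,"ax":-0.034,"ay":-0.0028,"az":0},{"x":0.039,"y":0.094,"z":0,"ax":-0.034,"ay":-0.0028,"az":0},{"x":0.039,"y":0.094,"z":0,"ax":-0.034,"ay":-0.0028,"az":0},{"x":0.039,"y":0.094,"z":0,"ax":-0.034,"ay":-0.0028,"az":0},{"x":0,"y":0,"z":0,"ax":0,"ay":0,"az":0},{"x":0,"y":0,"z":0,"ax":0,"ay":0,"az":0}]'
cat > fit.py <<'E'
from h import *; from bench import arm
np.set_printoptions(precision=2,suppress=True)
def rep(M,yaw=4.65):
    s=arm.read_state();T=R.from_quat(s["ee_rot"]).as_matrix();p=s["position"]
    g=-T[:,0]; tz=R.from_euler('z',yaw,degrees=True).apply([0,-np.cos(np.radians(40)),np.sin(np.radians(40))])
    grip=p-19.7*T[:,2]; col=grip+63.3*g; tip=grip+173.3*g
    print("TCP",p,"j",s["joints"],"F",s["contact_force"],"w",s["gripper_width"])
    want=R.from_euler('zx',[0,0]); 
    T2=np.stack([tz,R.from_euler('z',yaw,degrees=True).apply([-1,0,0]),np.cross(tz,R.from_euler('z',yaw,degrees=True).apply([-1,0,0]))],1)
    print("turn needed (share)",(R.from_matrix(T2@T.T)).as_rotvec()/(np.pi/2))
    d=tip-M; print("tip",tip,"tip along tz",d@tz,"off-axis",d-tz*(d@tz),"collar along",(col-M)@tz)
    return s,T,tip,col,tz
E
python3 -c "
from fit import *
rep(np.array([559,203.5,125]))"
```

```text
clock: 22.95
position: [533.1, -74.5, 251.3]
ee_rot: [0.722, -0.666, 0.137, 0.128]
contact_force: [0.7, 0.0, -0.9]
gripper_width: 13.3
grasp_force: 60.2
clock: 23.75
position: [580.1, 37.8, 251.0]
ee_rot: [0.691, -0.637, 0.25, 0.233]
contact_force: [-0.4, -0.2, -1.7]
gripper_width: 13.0
grasp_force: 60.3
TCP [580.11  37.76 251.03] j [ 0.6   0.39 -0.32  0.61 -1.31 -0.82] F [-0.37 -0.21 -1.72] w 13.044709412063108
turn needed (share) [-0. -0.  0.]
tip [568.3  182.74 154.79] tip along tz 35.57312902247917 off-axis [7.09 6.41 6.92] collar along 145.57310856192282
```

Tracking is exact; the only error left is sideways. I'll refine the mouth numerically from the w4 image (dark bore blob) and check the rod and tube in the scene and side views.

```bash
python3 - <<'E'
from h import *; import pickle; from bench import arm
np.set_printoptions(precision=1,suppress=True,linewidth=200)
c,im=pickle.load(open("w4.pkl","rb"))
g=im[:,:,1].astype(int)
print(g[196:222,234:258])
cr=(588.9,174.5)
# cap centroid
h=im.max(2); m=np.zeros(h.shape,np.uint8); m[160:205,200:245]=(h[160:205,200:245]<70)*255
n,l,st,ce=cv2.connectedComponentsWithStats(m); i=1+np.argmax(st[1:,4]); print("cap",ce[i],st[i],onz(c,ce[i],96))
for n in ("side","scene"): cv2.imwrite(f"pics/raw_{n}3.png",arm.get_image(n)[:,:,::-1]); C=arm.camera_params(n); print(n,proj(C,[559,203.5,125]),proj(C,[568.3,182.7,154.8]))
print(cv2.imread("pics/raw_side3.png")[140:172,268:300,1])
E
```

```text
[[210 210 210 209 212 212 211 209 211 212 210 210 211 211 210 211 211 211 211 211 212 212 212 211]
 [211 210 210 211 212 211 210 211 211 212 212 212 211 211 211 211 211 211 213 211 212 209 211 210]
 [210 210 210 208 211 211 209 210 211 211 211 211 211 210 212 211 211 211 212 211 212 212 210 211]
 [211 209 212 210 209 211 207 211 210 210 190 169 171 170 170 169 170 168 193 211 210 212 211 210]
 [209 210 210 210 210 211 203 187 181 178 151 116 117 110 103  98  95  97 168 211 211 211 212 211]
 [211 210 208 208 201 188 166 148 140 137 137 139 139 134 122 113 103  99 140 170 192 211 211 211]
 [210 209 209 198 170 145 140 143 148 150 149 148 149 145 141 133 116 105  96  98 138 169 193 210]
 [211 210 199 164 141 140 145 147 148 142 141 139 141 144 147 141 131 116  99  96  96  95 169 210]
 [210 200 169 142 142 142 134 128 125 122 121 120 125 128 140 144 139 133 108  94  95  95 166 211]
 [206 176 145 145 145 133 110 105 114 118 119 120 113 106 121 140 142 141 115  90  94  96 167 211]
 [202 167 140 139 135 108  95 102 110 114 119 117 114 111 108 130 142 140 119  95  95  96 164 209]
 [193 160 1
[... 1093 characters left out ...]
45  99 108 114 116 119 122 122 121 120 119 118 112 107 105 102  93  83  75  86  95]
 [209 207 209 173 114 107 112 114 117 122 120 121 120 120 120 115 110 106 101  94  83  68  79  95]
 [209 208 208 181 126 105 111 113 117 119 119 121 119 120 120 108  93  92  90  83  72  62  73  93]
 [209 210 208 195 146 100 109 115 118 119 121 121 120 112 100  83  68  66  65  65  63  65  67  74]]
cap [223.8 182.1] [211 169  26  27 536] [589.2 174.6  96. ]
side [270.1 165.5] [274.1 159.1]
scene [352.2 187.9] [347.9 182.1]
[[ 97  97  97 ... 227 224 221]
 [ 98  98  96 ... 216 216 216]
 [ 89  91  93 ... 214 212 210]
 ...
 [ 90  86  79 ... 216 216 214]
 [ 59  68  73 ... 219 217 213]
 [ 67  62  59 ... 216 217 213]]
```

The bore centre is at raw (243.4,208.3), which gives the mouth at about (559.5,204,125). That agrees with the contact-derived (559.7,203.2). Correcting the offset, then advancing along (-0.062,0.7635,-0.643).

```bash
python3 -m handwheel '[{"x":-0.017,"y":-0.016,"z":-0.017,"ax":0,"ay":0,"az":0},{"x":-0.017,"y":-0.016,"z":-0.017,"ax":0,"ay":0,"az":0},{"x":0,"y":0,"z":0,"ax":0,"ay":0,"az":0},{"x":-0.006,"y":0.076,"z":-0.064,"ax":0,"ay":0,"az":0},{"x":-0.004,"y":0.053,"z":-0.045,"ax":0,"ay":0,"az":0},{"x":0,"y":0,"z":0,"ax":0,"ay":0,"az":0},{"x":0,"y":0,"z":0,"ax":0,"ay":0,"az":0},{"x":0,"y":0,"z":0,"ax":0,"ay":0,"az":0}]'
python3 - <<'E'
from fit import *
M=np.array([559.5,203.8,125]); s,T,tip,col,tz=rep(M)
np.set_printoptions(linewidth=200)
S=arm.camera_params("side"); im=arm.get_image("side"); print(proj(S,M),proj(S,tip),proj(S,col)); print(im[150:176,258:286,1])
E
```

```text
clock: 24.65
position: [572.2, 57.2, 224.8]
ee_rot: [0.69, -0.638, 0.252, 0.231]
contact_force: [-0.0, -0.5, -1.3]
gripper_width: 13.1
grasp_force: 60.3
TCP [572.24  57.24 224.8 ] j [ 0.64  0.41 -0.35  0.61 -1.28 -0.88] F [-0.04 -0.45 -1.32] w 13.068980182234935
turn needed (share) [-0.  0.  0.]
tip [560.89 202.34 128.7 ] tip along tz 3.575018872579558 off-axis [1.16 1.27 1.4 ] collar along 113.57452716974119
[270.22 165.4 ] [270.75 164.46] [276.44 154.3 ]
[[ 89  83  92 119 118 115 113 202 193 198 196 199 199 255 127  23  48  38 111 201 113  68  73  77  77  75  34 194]
 [ 84  82 125 247 241 231 232 228 183 222 229 226 231 244 114  13  47  42 105 203 126  48  78  78  81  51  15 164]
 [ 91  88  78 185 234 221 220 225 186 178 219 221 225 236  60   0  45  36  63 203 162  29  77  76  93  10   6 166]
 [ 93  89  86  78 225 225 219 221 224 186 178 220 231 192  55   8  20   8  72 183 137  34  76  77 142   0   0  83]
 [ 85  90  88  81 114 231 224 221 221 223 184 181 228 193  55  38  73  37  75 115  90  34  80  69 187   0   0  57]
 [ 91  94  89  88  80 186 235 223 221 220 223 186 190 194  42  6
[... 1651 characters left out ...]
 206 242]
 [ 92  70  42  51  46  43  65  64  63  61  60  67  72  73  61  52  43  39  87  81  60 212 202 198 199 199 193 221]
 [ 94  95  43  43  46  41  50  67  67  64  57  61  59  58  54  43  44  38  64  84 105 215 202 196 202 201 195 206]
 [ 93  94  50  45  46  43  46  67  66  61  60  59  61  63  61  66  65  61  70  84 215 213 202 199 199 201 196 198]
 [ 92  93  67  63  66  76  77  73  72  66  62  63  67  75  94  96  94  93  87  85  72 205 210 201 200 202 199 197]
 [ 89  92  93  92  94  94  93  92  94  85  86  85  93  94  90  88  93  87  88  86  80  66 220 206 204 202 201 200]
 [ 91  89  89  93  90  89  91  89  88  91  95  91  91  91  92  92  87  95  88  93  90  76 221 205 202 206 203 209]]
```

Side ring centre (270.5,166) matches the projected mouth (270.2,165.4). Removing the last 1.2 mm and entering slowly.

```bash
python3 -m handwheel '[{"x":-0.006,"y":-0.006,"z":-0.007,"ax":0,"ay":0,"az":0},{"x":0,"y":0,"z":0,"ax":0,"ay":0,"az":0},{"x":-0.001,"y":0.015,"z":-0.013,"ax":0,"ay":0,"az":0},{"x":-0.001,"y":0.015,"z":-0.013,"ax":0,"ay":0,"az":0},{"x":-0.002,"y":0.015,"z":-0.013,"ax":0,"ay":0,"az":0},{"x":-0.001,"y":0.015,"z":-0.013,"ax":0,"ay":0,"az":0},{"x":0,"y":0,"z":0,"ax":0,"ay":0,"az":0},{"x":0,"y":0,"z":0,"ax":0,"ay":0,"az":0}]'
python3 -c "
from fit import *
rep(np.array([559.5,203.8,125]))"
```

```text
clock: 25.5
position: [569.9, 68.0, 212.8]
ee_rot: [0.69, -0.638, 0.251, 0.231]
contact_force: [-0.2, -1.1, -1.3]
gripper_width: 13.2
grasp_force: 60.3
TCP [569.93  68.03 212.79] j [ 0.65  0.43 -0.35  0.6  -1.27 -0.9 ] F [-0.25 -1.15 -1.27] w 13.209945133559547
turn needed (share) [-0.  0.  0.]
tip [558.54 213.13 116.67] tip along tz -12.535409645552878 off-axis [-0.18 -0.25 -0.27] collar along 97.46416850111123
```

Tip is 12 mm inside with no side force. Continue.

```bash
python3 -m handwheel '[{"x":-0.003,"y":0.038,"z":-0.032,"ax":0,"ay":0,"az":0},{"x":-0.003,"y":0.038,"z":-0.032,"ax":0,"ay":0,"az":0},{"x":-0.003,"y":0.038,"z":-0.032,"ax":0,"ay":0,"az":0},{"x":-0.003,"y":0.038,"z":-0.032,"ax":0,"ay":0,"az":0},{"x":-0.003,"y":0.038,"z":-0.032,"ax":0,"ay":0,"az":0},{"x":0,"y":0,"z":0,"ax":0,"ay":0,"az":0},{"x":0,"y":0,"z":0,"ax":0,"ay":0,"az":0},{"x":0,"y":0,"z":0,"ax":0,"ay":0,"az":0}]'
python3 -c "
from fit import *
rep(np.array([559.5,203.8,125]))"
```

```text
clock: 26.3
position: [567.0, 105.8, 181.1]
ee_rot: [0.69, -0.638, 0.252, 0.231]
contact_force: [-0.7, -0.4, -1.0]
gripper_width: 12.9
grasp_force: 60.2
TCP [566.98 105.79 181.12] j [ 0.71  0.48 -0.35  0.58 -1.25 -0.96] F [-0.73 -0.43 -1.02] w 12.919287502895592
turn needed (share) [-0.  0.  0.]
tip [555.69 250.92  85.04] tip along tz -61.898403180659386 off-axis [ 0.04 -0.14 -0.17] collar along 48.100953915853346
```

```bash
python3 -m handwheel '[{"x":-0.003,"y":0.038,"z":-0.032,"ax":0,"ay":0,"az":0},{"x":-0.003,"y":0.038,"z":-0.032,"ax":0,"ay":0,"az":0},{"x":-0.003,"y":0.038,"z":-0.032,"ax":0,"ay":0,"az":0},{"x":-0.003,"y":0.038,"z":-0.032,"ax":0,"ay":0,"az":0},{"x":0,"y":0,"z":0,"ax":0,"ay":0,"az":0},{"x":0,"y":0,"z":0,"ax":0,"ay":0,"az":0},{"x":0,"y":0,"z":0,"ax":0,"ay":0,"az":0},{"x":0,"y":0,"z":0,"ax":0,"ay":0,"az":0}]'
python3 -m handwheel '[{"x":-0.001,"y":0.011,"z":-0.01,"ax":0,"ay":0,"az":0},{"x":0,"y":0.011,"z":-0.009,"ax":0,"ay":0,"az":0},{"x":0,"y":0,"z":0,"ax":0,"ay":0,"az":0},{"x":0,"y":0,"z":0,"ax":0,"ay":0,"az":0},{"x":0,"y":0,"z":0,"ax":0,"ay":0,"az":0},{"x":0,"y":0,"z":0,"ax":0,"ay":0,"az":0},{"x":0,"y":0,"z":0,"ax":0,"ay":0,"az":0},{"x":0,"y":0,"z":0,"ax":0,"ay":0,"az":0}]'
python3 -c "
from fit import *
rep(np.array([559.5,203.8,125]))"
```

```text
clock: 27.1
position: [564.6, 136.0, 155.6]
ee_rot: [0.69, -0.638, 0.251, 0.231]
contact_force: [-0.7, -0.0, -1.6]
gripper_width: 13.3
grasp_force: 60.2
clock: 27.9
position: [564.3, 140.6, 151.6]
ee_rot: [0.69, -0.638, 0.251, 0.231]
contact_force: [0.4, -0.4, -1.2]
gripper_width: 13.5
grasp_force: 60.2
TCP [564.34 140.64 151.56] j [ 0.76  0.54 -0.33  0.56 -1.24 -1.01] F [ 0.36 -0.37 -1.22] w 13.511768131880174
turn needed (share) [-0.  0.  0.]
tip [553.02 285.77  55.48] tip along tz -107.67577237340082 off-axis [ 0.21 -0.24 -0.31] collar along 2.3236407127390706
```

```bash
python3 -m handwheel '[{"x":0,"y":0.006,"z":-0.005,"ax":0,"ay":0,"az":0},{"x":0,"y":0,"z":0,"ax":0,"ay":0,"az":0},{"x":0,"y":0.006,"z":-0.005,"ax":0,"ay":0,"az":0},{"x":0,"y":0,"z":0,"ax":0,"ay":0,"az":0},{"x":0,"y":0,"z":0,"ax":0,"ay":0,"az":0},{"x":0,"y":0,"z":0,"ax":0,"ay":0,"az":0},{"x":0,"y":0,"z":0,"ax":0,"ay":0,"az":0},{"x":0,"y":0,"z":0,"ax":0,"ay":0,"az":0}]'
```

```text
clock: 28.7
position: [564.3, 142.8, 149.8]
ee_rot: [0.69, -0.638, 0.252, 0.231]
contact_force: [-0.3, -2.9, 1.2]
gripper_width: 13.1
grasp_force: 60.3
```

```bash
python3 -m handwheel '[{"x":0,"y":0.006,"z":-0.005,"ax":0,"ay":0,"az":0},{"x":0,"y":0,"z":0,"ax":0,"ay":0,"az":0},{"x":0,"y":0,"z":0,"ax":0,"ay":0,"az":0},{"x":0,"y":0,"z":0,"ax":0,"ay":0,"az":0},{"x":0,"y":0,"z":0,"ax":0,"ay":0,"az":0},{"x":0,"y":0,"z":0,"ax":0,"ay":0,"az":0},{"x":0,"y":0,"z":0,"ax":0,"ay":0,"az":0},{"x":0,"y":0,"z":0,"ax":0,"ay":0,"az":0}]'
python3 -c "
from fit import *
rep(np.array([559.5,203.8,125]))"
```

```text
clock: 29.5
position: [564.3, 142.8, 149.9]
ee_rot: [0.689, -0.638, 0.252, 0.232]
contact_force: [1.5, -7.1, 4.3]
gripper_width: 13.2
grasp_force: 60.3
TCP [564.26 142.85 149.88] j [ 0.76  0.54 -0.33  0.56 -1.24 -1.01] F [ 1.52 -7.08  4.27] w 13.16245002349337
turn needed (share) [0. 0. 0.]
tip [553.12 287.65  53.3 ] tip along tz -110.5072369541651 off-axis [ 0.49 -0.52 -0.67] collar along -0.5081665493873777
```

The collar has stopped against the mouth: about 8 N along the axis, no further motion, collar coordinate about 0. Drawing out along the same axis.

```bash
python3 -m handwheel '[{"x":0.002,"y":-0.023,"z":0.019,"ax":0,"ay":0,"az":0},{"x":0.004,"y":-0.046,"z":0.039,"ax":0,"ay":0,"az":0},{"x":0.004,"y":-0.046,"z":0.039,"ax":0,"ay":0,"az":0},{"x":0.003,"y":-0.046,"z":0.038,"ax":0,"ay":0,"az":0},{"x":0.004,"y":-0.046,"z":0.039,"ax":0,"ay":0,"az":0},{"x":0.004,"y":-0.046,"z":0.039,"ax":0,"ay":0,"az":0},{"x":0.003,"y":-0.046,"z":0.038,"ax":0,"ay":0,"az":0},{"x":0.004,"y":-0.046,"z":0.039,"ax":0,"ay":0,"az":0}]'
python3 -c "
from fit import *
rep(np.array([559.5,203.8,125]))"
python3 -m handwheel '[{"x":0.004,"y":-0.046,"z":0.039,"ax":0,"ay":0,"az":0},{"x":0.004,"y":-0.046,"z":0.039,"ax":0,"ay":0,"az":0},{"x":0.004,"y":-0.046,"z":0.039,"ax":0,"ay":0,"az":0},{"x":0.004,"y":-0.046,"z":0.039,"ax":0,"ay":0,"az":0},{"x":0.004,"y":-0.046,"z":0.039,"ax":0,"ay":0,"az":0},{"x":0,"y":0,"z":0,"ax":0,"ay":0,"az":0},{"x":0,"y":0,"z":0,"ax":0,"ay":0,"az":0},{"x":0,"y":0,"z":0,"ax":0,"ay":0,"az":0}]'
python3 - <<'E'
from fit import *
rep(np.array([559.5,203.8,125]))
# canister check: white blob shift in scene view vs. picture before insertion
a=cv2.imread("pics/raw_scene3.png");b=arm.get_image("scene")[:,:,::-1]
for im in (a,b):
    h=cv2.cvtColor(np.ascontiguousarray(im),cv2.COLOR_BGR2HSV)[185:240,315:400]; m=cv2.inRange(h,(0,0,90),(179,45,255)); M=cv2.moments(m,True); print(M["m00"],M["m10"]/M["m00"],M["m01"]/M["m00"])
E
```

```text
clock: 30.3
position: [569.9, 74.4, 207.2]
ee_rot: [0.69, -0.638, 0.251, 0.231]
contact_force: [0.6, 0.5, -0.8]
gripper_width: 13.1
grasp_force: 60.2
TCP [569.91  74.38 207.21] j [ 0.66  0.44 -0.35  0.6  -1.27 -0.91] F [ 0.59  0.52 -0.79] w 13.058338177043018
turn needed (share) [-0.  0.  0.]
tip [558.62 219.52 111.14] tip along tz -20.96593088034987 off-axis [ 0.42 -0.29 -0.39] collar along 89.03343218674941
clock: 31.1
position: [573.9, 29.4, 245.1]
ee_rot: [0.69, -0.638, 0.251, 0.231]
contact_force: [0.2, 0.7, -0.7]
gripper_width: 13.2
grasp_force: 60.2
TCP [573.85  29.41 245.13] j [ 0.59  0.38 -0.35  0.62 -1.29 -0.83] F [ 0.23  0.73 -0.67] w 13.196656921855245
turn needed (share) [-0.  0.  0.]
tip [562.44 174.51 149.02] tip along tz 37.98784807780575 off-axis [ 0.58 -0.29 -0.4 ] collar along 147.98747174555876
1808.0 44.01935840707964 21.907632743362832
1809.0 44.00552791597568 21.955223880597014
```

Gauge is fully out and the canister has not moved (blob shift under 0.05 px). Now level it and carry it over the tile: TCP to about (678,-307.5,91).

```bash
python3 -m handwheel '[{"x":0.052,"y":-0.1685,"z":0,"ax":0.0443,"ay":0.0036,"az":0},{"x":0.052,"y":-0.1685,"z":0,"ax":0.0443,"ay":0.0036,"az":0},{"x":0.052,"y":-0.1685,"z":0,"ax":0.0443,"ay":0.0036,"az":0},{"x":0.052,"y":-0.1685,"z":0,"ax":0.0443,"ay":0.0036,"az":0},{"x":0.052,"y":-0.1685,"z":0,"ax":0.0443,"ay":0.0036,"az":0},{"x":0.052,"y":-0.1685,"z":0,"ax":0.0443,"ay":0.0036,"az":0},{"x":0.052,"y":-0.1685,"z":0,"ax":0.0443,"ay":0.0036,"az":0},{"x":0.052,"y":-0.1685,"z":0,"ax":0.0443,"ay":0.0036,"az":0}]'
python3 -m handwheel '[{"x":0.052,"y":-0.1685,"z":0,"ax":0.0443,"ay":0.0036,"az":0},{"x":0.052,"y":-0.1685,"z":0,"ax":0.0443,"ay":0.0036,"az":0},{"x":0,"y":0,"z":-0.14,"ax":0,"ay":0,"az":0},{"x":0,"y":0,"z":-0.14,"ax":0,"ay":0,"az":0},{"x":0,"y":0,"z":-0.14,"ax":0,"ay":0,"az":0},{"x":0,"y":0,"z":-0.14,"ax":0,"ay":0,"az":0},{"x":0,"y":0,"z":0,"ax":0,"ay":0,"az":0},{"x":0,"y":0,"z":0,"ax":0,"ay":0,"az":0}]'
python3 -c "
from fit import *
s,T,tip,*_=rep(np.array([559.5,203.8,125])); print(T)"
```

```text
clock: 31.95
position: [657.4, -241.0, 245.2]
ee_rot: [0.733, -0.677, 0.05, 0.046]
contact_force: [1.1, 0.7, -1.0]
gripper_width: 13.1
grasp_force: 60.2
clock: 32.75
position: [678.0, -307.7, 133.1]
ee_rot: [0.735, -0.679, -0.001, 0.0]
contact_force: [0.8, -0.2, -0.4]
gripper_width: 13.4
grasp_force: 60.2
TCP [ 678.02 -307.66  133.09] j [-0.21  0.66  0.22 -0.   -1.14  0.29] F [ 0.82 -0.16 -0.44] w 13.429419883867068
turn needed (share) [-0.44 -0.04  0.  ]
tip [ 664.34 -134.92  152.99] tip along tz 283.12248030208264 off-axis [  87.25 -122.55 -154.  ] collar along 367.30654224426024
[[ 0.08 -1.   -0.  ]
 [-1.   -0.08  0.  ]
 [-0.    0.   -1.  ]]
```

```bash
python3 -m handwheel '[{"x":0,"y":0,"z":-0.1,"ax":0,"ay":0,"az":0},{"x":0,"y":0,"z":-0.08,"ax":0,"ay":0,"az":0},{"x":0,"y":0,"z":-0.035,"ax":0,"ay":0,"az":0},{"x":0,"y":0,"z":0,"ax":0,"ay":0,"az":0},{"x":0,"y":0,"z":0,"ax":0,"ay":0,"az":0},{"x":0,"y":0,"z":0,"ax":0,"ay":0,"az":0},{"x":0,"y":0,"z":0,"ax":0,"ay":0,"az":0},{"x":0,"y":0,"z":0,"ax":0,"ay":0,"az":0}]'
python3 - <<'E'
from fit import *
s,T,tip,col,_=rep(np.array([559.5,203.8,125]))
for n in ("side","scene"):
    C=arm.camera_params(n); im=arm.get_image(n)[:,:,::-1]; b=cv2.imread(f"pics/raw_{n}0.png")
    d=(cv2.absdiff(np.ascontiguousarray(im),b).max(2)>35).astype(np.uint8); t=proj(C,tip); print(n,"tip px",t,"collar",proj(C,col))
    x,y=np.round(t).astype(int); print(d[y-9:y+12,x-12:x+13])
    if n=="side":
        for p in [(523.4,-356,30),(431,-408,30)]: q=proj(C,p).astype(int); print("moved px",d[q[1]-8:q[1]+8,q[0]-5:q[0]+5].sum())
E
```

```text
clock: 33.55
position: [678.2, -307.8, 91.3]
ee_rot: [0.734, -0.679, 0.0, -0.001]
contact_force: [0.0, 0.5, -0.8]
gripper_width: 13.0
grasp_force: 60.2
TCP [ 678.22 -307.81   91.28] j [-0.21  0.69  0.18 -0.   -1.06  0.29] F [ 0.02  0.46 -0.79] w 13.001574785541333
turn needed (share) [-0.44 -0.03  0.  ]
tip [ 664.61 -135.07  111.17] tip along tz 256.3736492389621 off-axis [  89.19 -143.12 -178.62] collar along 340.561707744132
side tip px [331.2 236.9] collar [347.67 269.47]
[[0 0 0 0 0 0 0 0 0 0 0 0 0 0 0 0 0 0 0 0 0 0 0 0 0]
 [0 0 0 0 0 0 0 0 0 0 0 0 0 0 0 0 0 0 0 0 0 0 0 0 0]
 [0 0 0 0 0 0 0 0 0 0 0 0 0 0 0 0 0 0 0 0 0 0 0 0 0]
 [0 0 0 0 0 0 0 0 0 0 0 0 0 0 0 0 0 0 0 0 0 0 0 0 0]
 [0 0 0 0 0 0 0 0 0 0 0 0 0 0 0 0 0 0 0 0 0 0 0 0 0]
 [0 0 0 0 0 0 0 0 0 0 0 0 0 0 0 0 0 0 0 0 0 0 0 0 0]
 [0 0 0 0 0 0 0 0 0 0 0 0 0 0 0 0 0 0 0 0 0 0 0 0 0]
 [0 0 0 0 0 0 0 0 0 0 0 0 0 0 0 0 0 0 0 0 0 0 0 0 0]
 [0 0 0 0 0 0 0 0 0 0 0 0 0 0 0 0 0 0 0 0 0 0 0 0 0]
 [0 0 0 0 0 0 0 0 0 0 0 0 0 1 0 0 0 0 0 0 0 0 0 0 0]
 [0 0 0 0 0 0 0 0 0 1 1 1 1 1 1 0 0 0 0 0 0 0 0 0 0]
 [1 1 1 1 1 1 1 1 1 1 1 1 1 1 1 1 1 1
[... 981 characters left out ...]
0 0 0 0 0]
 [0 0 0 0 0 0 0 0 0 0 0 0 0 0 0 0 0 0 0 0 0 0 0 0 0]
 [0 0 0 0 0 0 1 1 1 1 1 1 0 0 0 0 0 0 0 0 0 0 0 0 0]
 [0 1 1 1 1 1 1 1 1 1 1 1 0 0 0 0 0 0 0 0 0 0 0 0 0]
 [1 1 1 1 1 1 1 1 1 1 1 0 0 0 0 0 0 0 0 0 0 0 0 0 0]
 [1 1 1 1 1 1 1 1 0 0 0 0 0 0 0 0 0 0 0 0 0 0 0 0 0]
 [1 1 1 0 0 0 0 0 0 0 0 0 0 0 0 0 0 0 0 0 0 0 0 0 0]
 [0 0 0 0 0 0 0 0 0 0 0 0 0 0 0 0 0 0 0 0 0 0 0 0 0]
 [0 0 0 0 0 0 0 0 0 0 0 0 0 0 0 0 0 0 0 0 0 0 0 0 0]
 [0 0 0 0 0 0 0 0 0 0 0 0 0 0 0 0 0 0 0 0 0 0 0 0 0]
 [0 0 0 0 0 0 0 0 0 0 0 0 0 0 0 0 0 0 0 0 0 0 0 0 0]
 [0 0 0 0 0 0 0 0 0 0 0 0 0 0 0 0 0 0 0 0 0 0 0 0 0]
 [0 0 0 0 0 0 0 0 0 0 0 0 0 0 0 0 0 0 0 0 0 0 0 0 0]
 [0 0 0 0 0 0 0 0 0 0 0 0 0 0 0 0 0 0 0 0 0 0 0 0 0]]
```

Both views show the rod tip where it was computed, within about a pixel: (664.6,-135,111), over the tile centre. Handing in.

```bash
python3 -c "
from bench import arm
print(arm.job_done())"
```

```text
the job is handed in; nothing more can be done
None
```

The job is handed in, though no verdict came back: the canister is flush in the fence corner, the gauge went in until the collar stopped and came right out, and it is now held level with its tip about 105 mm above the tile's top, over its middle.

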